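# Pack the loose syrup bottles into their cartons

### The arm

A 6-joint arm with a two-finger parallel gripper is mounted at the origin on the work surface. World frame = base frame: x ahead of the robot, y to its left, z up, the work surface at z = 0. Lengths are in m, angles in rad, forces in N, time in s.
With the tool pointing down it reaches from about 0.35 to 0.775 m from the base axis. Payload 7.3 kg.
Tool frame: the origin (TCP) lies at the very end of the fingers, on their centre line; the grasp point (between the pads) lies 19 mm behind it (robot.tcp_to_grasp is the distance from the TCP to the grasp point, in m); z points along the fingers, y is the direction in which the jaws open and shut (so a half turn about z gives the same grasp; the last joint's range is limited). The gripper opens to 92 mm and grips with 3 to 60 N. Pads are 19 mm wide; open, the fingers measure 130 mm over their backs; the gripper's body (75 mm by 190 mm) begins 47 mm behind the grasp point.
Start: joints at [-1.259, 0.342, 1.524, -0, 1.275, -0.146], TCP at [0.232, -0.471, 0.227] pointing down, gripper open.
Joint ranges: [-2.53, 2.53], [-0.77, 2.02], [0.04, 2.7], [-1, 4.14], [0.28, 2.66], [-3.11, 3.11]. Speed limits (rad/s): [2.57, 2.57, 3.14, 3.14, 3.14, 3.14].

### API

Orientations are given as [roll, pitch, yaw] about the fixed x, y, z axes, in that order (R = Rz(yaw) Ry(pitch) Rx(roll)).
In Python, from cell import robot gives the robot as it stands.
- The arm moves only by the tool arm_command, never from a script. Its argument "motion" is a list that holds one entry, the list of rows, each a list of 7 numbers: the turn, a rotation vector about the tool's x, y, z in units of 90 degrees (1.0 is 90 degrees), then the shift along the tool's x, y, z in units of 30 cm (1.0 is 30 cm), then the opening, from -1 (shut) to 1 (fully open). In form: [[[wx, wy, wz, tx, ty, tz, grip], ...]]. A call has 1 to 8 rows; each row is the pose to reach, as a shift and turn from the pose commanded when the call began, along the tool's axes at that moment; what a row does not reach only later rows make up. A row lasts 1/10 s, in which the tool goes at most 50 mm and 8.59 degrees, less where a joint would pass 70% of its speed; a pose out of reach is approached as far as the arm can. A call with a number of a shift or a turn outside -1 to 1 is refused whole. A call with a gripper value outside its range is refused whole. The fingers move at their own pace and stop on an object; "grip_force" is the grip in N (left out, the last holds). Time passes only in rows, so rows that repeat a pose let the fingers close. It gives the time, the measured TCP pose, the force and the opening at its end, in the units of the state.
- robot.observe(): the state, without advancing time (a new reading comes with each control period).
- robot.read_camera(name): name is "side" or "top" or "wrist"; returns a dict with "image" (480x640x3 uint8, red, green, blue), "z_map" (480x640 float32, m along the optical axis (not along the pixel's ray), 0 where there is no reading), "fov_y" (degrees; the focal length in pixels is half the picture's height over the tangent of half this angle, whatever the lens; pixels are square), "cx", "cy" (the principal point, pixels), "cam_to_world" (4x4, takes a point from camera to world coordinates). Camera axes: x right, y down, z forward; pixel columns grow to the right and rows downward; lengths in m; the calibration is good to about 2 mm. A picture is of the moment at which its call begins.
- robot.hand_in(): hands the job in, once; it reports no verdict.
The state is a dict: "time": time; "qpos": joint angles; "qvel": joint speeds; "joint_efforts": joint torques, N m; "tool_pos": TCP position; "tool_rot": TCP orientation; "contact_force": force on the tool from outside, world axes, zero at the start; "torque": the same for the moment, N m; "opening": finger opening in m.
Only numpy, scipy, OpenCV 4.12 (cv2) and the standard library are available. Lean on these libraries where they do the work, as an engineer would, in place of code of your own. Each camera call takes 0.05 s, during which the arm holds its last target.

### The job

Four loose amber glass syrup bottles, each of a different shape, stand on the bottling table among two cream jugs. One after another, stand each bottle upright in the free cell of the carton that already holds a bottle of its own shape, without dropping or knocking over any bottle. Leave the two cream jugs standing where they are.

Things in the scene. Friction and masses are not known exactly. Their poses are not given: they have to be found in the camera images.
- bottle_tall: Tall slim ROUND amber glass syrup bottle, 52 mm across, 135 mm high with cap, long sloping shoulder. Round gold screw cap, 28 mm across, 18 mm high, at the top on the centre line; below it 14 mm of 22 mm neck, then the shoulder. Origin: centre of the underside, z up. Loose, 0.16 to 0.4 kg.
- bottle_squat: Low wide ROUND amber glass syrup bottle, 62 mm across, 105 mm high with cap. Round gold screw cap, 28 mm across, 18 mm high, at the top on the centre line; below it 14 mm of 22 mm neck, then the shoulder. Origin: centre of the underside, z up. Loose, 0.16 to 0.4 kg.
- bottle_square: Amber glass syrup bottle of SQUARE section, 46 x 46 mm, flat stepped shoulder, 115 mm high with cap; x and y are square to its faces. Round gold screw cap, 28 mm across, 18 mm high, at the top on the centre line; below it 14 mm of 22 mm neck, then the shoulder. Origin: centre of the underside, z up. Loose, 0.16 to 0.4 kg.
- bottle_leaf: FLAT maple-leaf-shaped amber glass syrup bottle, 66 mm wide (along its y, at mid height; the foot is 36 mm), 30 mm thick (along its x), 120 mm high with cap. Round gold screw cap, 28 mm across, 18 mm high, at the top on the centre line; below it 14 mm of 22 mm neck, then the shoulder. Origin: centre of the underside, z up. Loose, 0.16 to 0.4 kg.
- carton_tall: Open cardboard carton, fixed, 50 mm high: two cells in a row, each 84 x 84 mm inside, walls 4 mm, floor 3 mm. One cell is free, the other holds a tall slim round bottle like the loose one (fixed), by which the carton is known. Origin: under the centre of the FREE cell, at table height; x points to the filled cell, its bottle 88 mm away. Outside: x -46 to 134, y -46 to 46 mm.
- carton_squat: Open cardboard carton, fixed, 50 mm high: two cells in a row, each 84 x 84 mm inside, walls 4 mm, floor 3 mm. One cell is free, the other holds a low wide round bottle like the loose one (fixed), by which the carton is known. Origin: under the centre of the FREE cell, at table height; x points to the filled cell, its bottle 88 mm away. Outside: x -46 to 134, y -46 to 46 mm.
- carton_square: Open cardboard carton, fixed, 50 mm high: two cells in a row, each 84 x 84 mm inside, walls 4 mm, floor 3 mm. One cell is free, the other holds a square bottle like the loose one (fixed), by which the carton is known. Origin: under the centre of the FREE cell, at table height; x points to the filled cell, its bottle 88 mm away. Outside: x -46 to 134, y -46 to 46 mm.
- carton_leaf: Open cardboard carton, fixed, 50 mm high: two cells in a row, each 84 x 84 mm inside, walls 4 mm, floor 3 mm. One cell is free, the other holds a flat maple-leaf bottle like the loose one (fixed), by which the carton is known. Origin: under the centre of the FREE cell, at table height; x points to the filled cell, its bottle 88 mm away. Outside: x -46 to 134, y -46 to 46 mm.
- jug_a: Cream-coloured round syrup jug with black cap and a small loop handle (on its +y side), 72 mm across, 125 mm high: not part of the order, to be left standing where it is. Two alike stand among the loose bottles. Origin: centre of the underside, z up. Loose, 0.35 kg.
- jug_b: Cream-coloured round syrup jug with black cap and a small loop handle (on its +y side), 72 mm across, 125 mm high: not part of the order, to be left standing where it is. Two alike stand among the loose bottles. Origin: centre of the underside, z up. Loose, 0.35 kg.
Not all that is in view belongs to the job. What is shaped like the bottle_leaf but purple is not meant.

How it is judged:
At the end, for the whole second after the job is handed in: Each of the four loose bottles stands upright (within 0.12 rad) and at rest on the floor of the free cell of its own kind's carton (underside less than 12 mm above the carton's underside, its centre within 30 mm of the cell's centre), released (horizontal distance between bottle_tall and carton_tall below 0.03 m and z of bottle_tall in the frame of carton_tall below 0.012 m and angle between each of bottle_tall, bottle_squat, bottle_square, bottle_leaf's own z axis and vertical below 0.12 rad and linear speed of each of bottle_tall, bottle_squat, bottle_square, bottle_leaf below 0.02 m/s and angular speed of each of bottle_tall, bottle_squat, bottle_square, bottle_leaf below 0.2 rad/s and horizontal distance between bottle_squat and carton_squat below 0.03 m and z of bottle_squat in the frame of carton_squat below 0.012 m and horizontal distance between bottle_square and carton_square below 0.03 m and z of bottle_square in the frame of carton_square below 0.012 m and horizontal distance between bottle_leaf and carton_leaf below 0.03 m and z of bottle_leaf in the frame of carton_leaf below 0.012 m); the robot touches nothing.
It fails at once if a bottle is dropped or knocked over (underside more than 25 mm up, or tipped by more than 0.5 rad, with no finger on it) ((contact force between the fingers and bottle_tall below 0.02 N and (height (world z) of bottle_tall above 0.025 m or angle between bottle_tall's own z axis and vertical above 0.5 rad)) or (contact force between the fingers and bottle_squat below 0.02 N and (height (world z) of bottle_squat above 0.025 m or angle between bottle_squat's own z axis and vertical above 0.5 rad)) or (contact force between the fingers and bottle_square below 0.02 N and (height (world z) of bottle_square above 0.025 m or angle between bottle_square's own z axis and vertical above 0.5 rad)) or (contact force between the fingers and bottle_leaf below 0.02 N and (height (world z) of bottle_leaf above 0.025 m or angle between bottle_leaf's own z axis and vertical above 0.5 rad))).
It fails at once if a jug is shoved by more than 25 mm or tipped over (distance of any of jug_a, jug_b from where it was at the start of the episode above 0.025 m or angle between any of jug_a, jug_b's own z axis and vertical above 0.5 rad).
It also fails if it takes over 112 s, if anything falls off the work surface, if the arm or the gripper's body presses on something with over 40 N, if the wrist force passes 120 N, or if a joint passes its speed limit or range.

## Working session

There is one attempt and no reset: what is moved stays moved. The work goes in short steps, Python scripts to look and compute and a tool call to move; the robot and the scene stay as the last step left them, time stands still between calls to the robot, and variables do not carry over. Pictures are saved under pics/ and viewed, and the job is handed in when it is done.

Besides the shell and the picture viewer there is one more tool, called after ">>>" as name(argument=value, ...) on one line, values as JSON. arm_command: Moves the arm, as the interface text tells. Its arguments: {"type":"object","properties":{"motion":{"type":"array"},"grip_force":{"type":"number"}},"required":["motion"]}

```bash
ls; mkdir -p pics; python3 - <<'E'
from cell import robot
import cv2,numpy as np
print(robot.observe())
for n in ["side","top","wrist"]:
    d=robot.read_camera(n)
    cv2.imwrite(f"pics/{n}0.png",d["image"][:,:,::-1])
    np.savez(f"{n}0.npz",**d)
    print(n,d["fov_y"],d["cx"],d["cy"],d["cam_to_world"].round(3).tolist(),(d["z_map"]>0).mean())
E
```

```text
pics
{'time': 0.0, 'qpos': array([-1.25902889e+00,  3.42709725e-01,  1.52501221e+00, -4.24419666e-05,
        1.27541619e+00, -1.45997960e-01]), 'qvel': array([ 0.00062234, -0.00014675,  0.0014639 , -0.00020572,  0.00162864,
        0.00025189]), 'joint_efforts': array([ 3.06664544e-03, -4.31240237e+01, -2.44218278e+01,  7.20061501e-02,
        5.60087641e-02, -1.08053277e-04]), 'tool_pos': array([ 0.2319022 , -0.47054559,  0.2260534 ]), 'tool_rot': array([-3.14005772e+00, -1.84682325e-04,  4.57777638e-01]), 'contact_force': array([-0.12636935, -0.31666029,  0.12220128]), 'torque': array([-0.05181527,  0.04458212,  0.02449047]), 'opening': 0.09176487463152706}
side 44.13572546841245 323.6161642382538 250.55753574611128 [[-0.973, -0.154, 0.173, 0.271], [-0.231, 0.687, -0.689, 0.927], [-0.013, -0.71, -0.704, 0.959], [0.0, 0.0, 0.0, 1.0]] 0.9961197916666666
top 47.241923977116834 310.714448814281 240.60495326703176 [[-0.008, -0.994, 0.107, 0.359], [-1.0, 0.008, 0.004, -0.0], [-0.005, -0.107, -0.994, 1.182], [0.0, 0.0, 0.0, 1.0]] 0.995859375
wrist 69.03057569653478 318.4853396392684 240.25111104868327 [[0.443, -0.869, -0.219, 0.291], [-0.897, -0.43, -0.107, -0.442], [-0.001, 0.244, -0.97, 0.385], [0.0, 0.0, 0.0, 1.0]] 0.9472721354166667
```

View pics/top0.png

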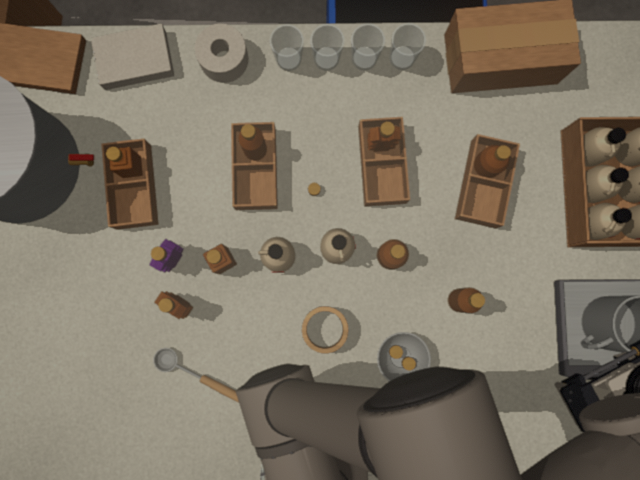

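View pics/side0.png

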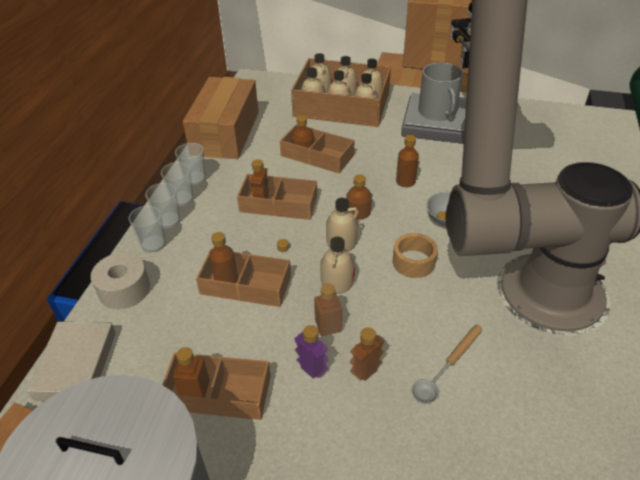

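View pics/wrist0.png

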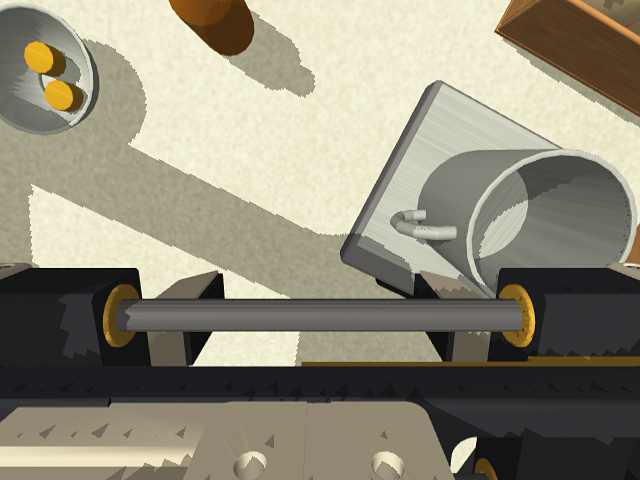

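```bash
python3 - <<'E'
import cv2,numpy as np
t=cv2.imread("pics/top0.png")
a=cv2.resize(t[110:330,90:290],None,fx=2.9,fy=2.7,interpolation=cv2.INTER_CUBIC)
b=cv2.resize(t[110:330,330:530],None,fx=2.9,fy=2.7,interpolation=cv2.INTER_CUBIC)
cv2.imwrite("pics/ta.png",a);cv2.imwrite("pics/tb.png",b)
s=cv2.imread("pics/side0.png")
c=cv2.resize(s[210:420,150:400],None,fx=3,fy=2.8,interpolation=cv2.INTER_CUBIC)
d=cv2.resize(s[110:240,220:430],None,fx=3.5,fy=3.5,interpolation=cv2.INTER_CUBIC)
cv2.imwrite("pics/sa.png",c);cv2.imwrite("pics/sb.png",d)
E
```

```text
(no output)
```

View pics/ta.png

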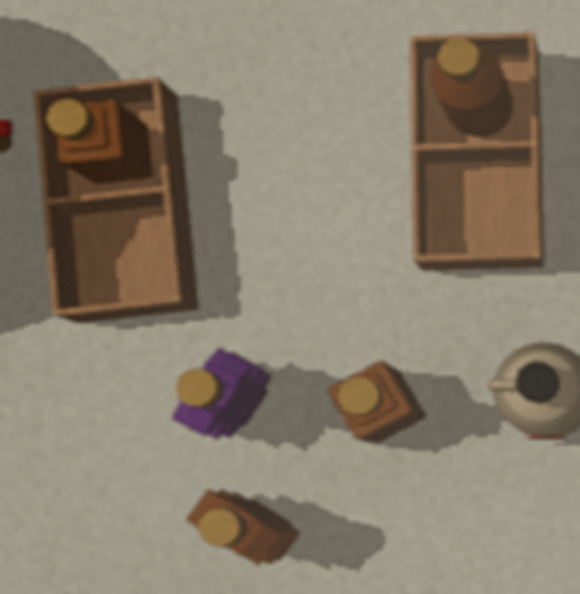

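View pics/tb.png

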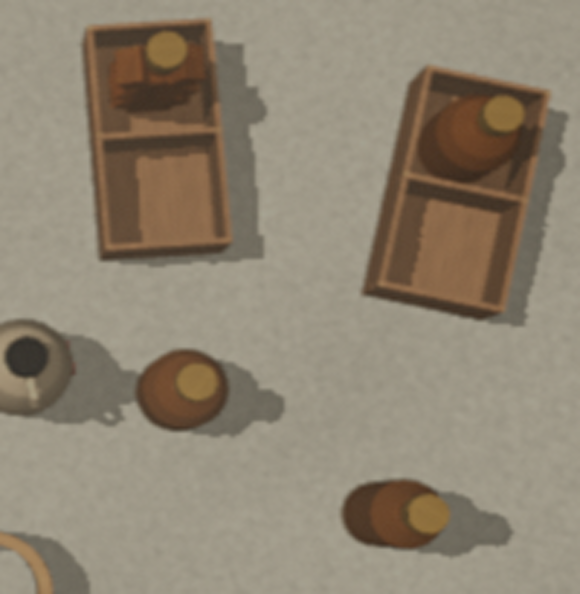

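View pics/sa.png

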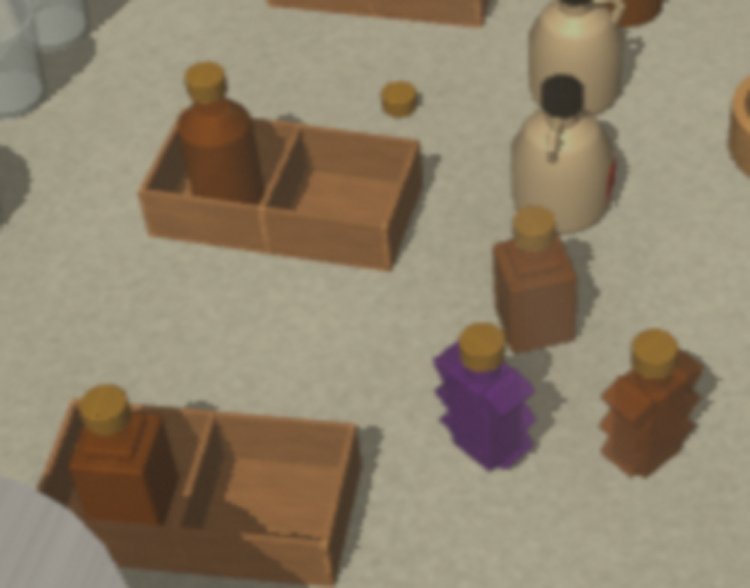

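View pics/sb.png

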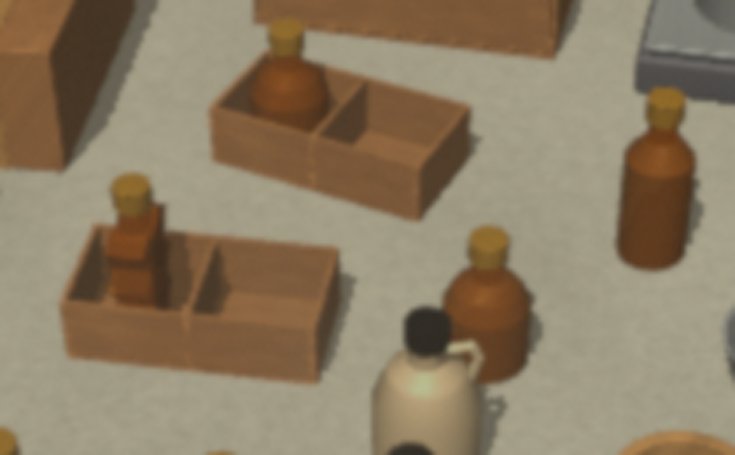

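```bash
cat > h.py <<'E'
import cv2,numpy as np
from scipy import ndimage
def load(n): return dict(np.load(n+".npz"))
def f(d): return 240/np.tan(np.radians(float(d["fov_y"]))/2)
def cloud(d):
    v,u=np.mgrid[:480,:640]; z=d["z_map"]; F=f(d)
    P=np.stack([(u-d["cx"])/F*z,(v-d["cy"])/F*z,z],-1)
    T=d["cam_to_world"]; return P@T[:3,:3].T+T[:3,3]
def ray(d,u,v):
    F=f(d);T=d["cam_to_world"];r=np.array([(u-d["cx"])/F,(v-d["cy"])/F,1.]);r=T[:3,:3]@r
    return T[:3,3],r/np.linalg.norm(r)
def plane(d,u,v,z):
    o,r=ray(d,u,v); return o+r*(z-o[2])/r[2]
def tri(d1,p1,d2,p2):
    o1,r1=ray(d1,*p1);o2,r2=ray(d2,*p2)
    A=np.stack([r1,-r2],1);s,t=np.linalg.lstsq(A,o2-o1,rcond=None)[0]
    a=o1+s*r1;b=o2+t*r2; return (a+b)/2,np.linalg.norm(a-b)
def proj(d,p):
    T=np.linalg.inv(d["cam_to_world"]);q=T[:3,:3]@p+T[:3,3];F=f(d)
    return q[0]/q[2]*F+d["cx"],q[1]/q[2]*F+d["cy"]
def goldcaps(d,smin=140):
    h=cv2.cvtColor(d["image"],cv2.COLOR_RGB2HSV)
    m=((h[...,0]>=17)&(h[...,0]<=25)&(h[...,1]>smin)&(h[...,2]>60)).astype(np.uint8)
    m=cv2.morphologyEx(m,cv2.MORPH_OPEN,np.ones((3,3)))
    n,l,s,c=cv2.connectedComponentsWithStats(m)
    return [(c[i].round(1),s[i,4]) for i in range(1,n) if s[i,4]>25],l,m
E
python3 - <<'E'
from h import *
t=load("top0");s=load("side0")
for n,d in(("top",t),("side",s)):
    W=cloud(d)
    g,l,m=goldcaps(d)
    cv2.imwrite(f"pics/m{n}.png",m*255)
    for c,a in g:
        w=W[int(round(c[1])),int(round(c[0]))]
        print(n,c,a,w.round(3))
W=cloud(t)
img=t["image"]
rim=(W[...,2]>0.040)&(W[...,2]<0.06)&(W[...,0]>0.3)
rim=rim.astype(np.uint8)
cv2.imwrite("pics/rim.png",rim*255)
cv2.imwrite("pics/zt.png",np.clip(W[...,2]/0.4*255,0,255).astype(np.uint8))
E
```

```text
top [112.8 153.3] 170 [0.653 0.398 0.114]
top [503.1 151.9] 139 [ 0.649 -0.381  0.11 ]
top [ 77.6 162.3] 64 [0.65  0.493 0.055]
top [157.6 253.2] 114 [0.452 0.302 0.117]
top [476.9 300.1] 150 [ 0.356 -0.31   0.133]
top [395.8 352.4] 89 [ 0.25  -0.17   0.023]
top [408.5 363.1] 111 [ 0.228 -0.194  0.029]
side [301.4 120. ] 82 [ 0.651 -0.369  0.106]
side [409.7 140.4] 96 [ 0.357 -0.295  0.136]
side [257.1 165.4] 93 [ 0.696 -0.135  0.123]
side [359.  180.6] 96 [ 0.454 -0.151  0.104]
side [441.8 215. ] 46 [ 0.253 -0.164  0.026]
side [218.1 239.3] 133 [0.688 0.137 0.137]
side [282.5 244.9] 96 [0.6   0.007 0.016]
side [327.8 289. ] 90 [0.446 0.2   0.115]
side [310.1 333.2] 179 [0.453 0.312 0.119]
side [368.  336.3] 195 [0.352 0.296 0.12 ]
side [184.1 356.1] 213 [0.651 0.407 0.119]
```

View pics/rim.png

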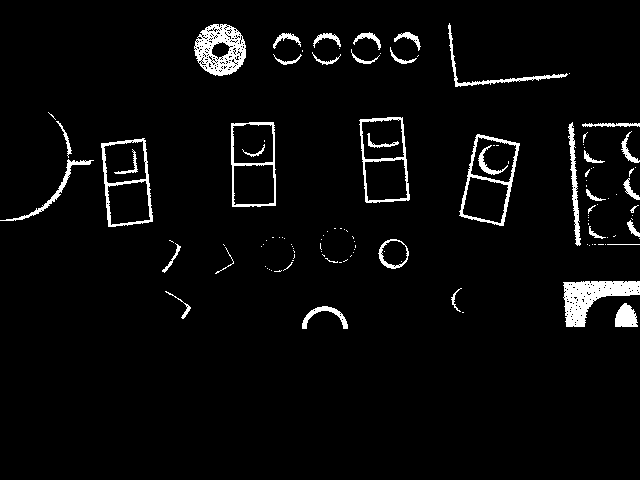

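View pics/zt.png

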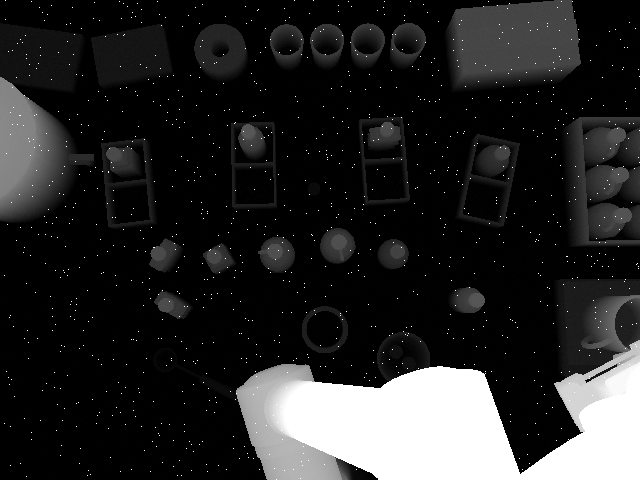

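```bash
cat > meas.py <<'E'
from h import *
import sys
def capface(d,W,seed,zt,r=14):
    # top disc pixels: height within 4mm of nominal top from median of highest
    u0,v0=seed;v,u=np.mgrid[:480,:640]
    m=(np.hypot(u-u0,v-v0)<r)
    z=np.where(m,ndimage.median_filter(W[...,2],3),-1)
    top=np.percentile(z[m&(z>zt-0.012)&(z<zt+.012)],70) 
    q=m&(abs(z-top)<0.005)
    l,n=ndimage.label(q); k=np.argmax(np.bincount(l.ravel())[1:])+1
    q=l==k
    return (u[q].mean(),v[q].mean()),top,q.sum(),np.median(W[q],0)
if __name__=="__main__":
    t=load("top0");s=load("side0");Wt=cloud(t);Ws=cloud(s)
    S={"square":((213,256),(328,286),.115),"leaf":((166,304),(368,333),.12),"squat":((398,252),(359,178),.105),"tall":((477,300),(410,139),.135),
     "jugA":((274,251),(338,245),.125),"jugB":((340,242),(342,206),.125),
     "f_square":((113,153),(184,354),.118),"f_tall":((247,130),(218,238),.138),"f_leaf":((388,129),(257,164),.123),"f_squat":((503,152),(301,118),.108)}
    for n,(a,b,zt) in S.items():
        ca,ta,na,wa=capface(t,Wt,a,zt);cb,tb,nb,wb=capface(s,Ws,b,zt,12)
        p,e=tri(t,ca,s,cb)
        print(n,"tri",p.round(4),"gap",round(e,4),"topray@z",plane(t,*ca,ta).round(4),"sideray",plane(s,*cb,tb).round(4),na,nb)
    rim=((Wt[...,2]>0.042)&(Wt[...,2]<0.058)&(Wt[...,0]>0.3)).astype(np.uint8)
    l,n=ndimage.label(rim,np.ones((3,3)))
    for k,(u,v) in {"square":(106,184),"tall":(233,150),"leaf":(363,150),"squat":(490,140)}.items():
        w=l[v-4:v+5,u-8:u+9];k_=np.bincount(w[w>0]).argmax();q=l==k_
        P=Wt[q]; 
        # top cam: rim cast on z=.05
        uv=np.argwhere(q)[:,::-1];Q=np.array([plane(t,*x,.05)[:2] for x in uv])
        (c,sz,an)=cv2.minAreaRect((Q*1000).astype(np.float32))
        box=cv2.boxPoints((c,sz,an))/1000
        print(k,np.array(c).round(1),np.array(sz).round(1),round(an,1),"z",np.median(P[:,2]).round(4),q.sum())
    pot=(Wt[...,2]>.1)&(Wt[...,1]>.35)&(Wt[...,0]>.4)
    P=Wt[pot&(np.mgrid[:480,:640][1]<85)];print("pot y min",np.percentile(P[:,1],1),"z",np.percentile(P[:,2],[50,99,99.9]),"x",np.percentile(P[:,0],[1,99]))
E
python3 meas.py
```

```text
square tri [0.447  0.1961 0.1091] gap 0.0021 topray@z [0.4456 0.1951 0.1138] sideray [0.4469 0.2009 0.1146] 155 136
leaf tri [0.3524 0.2873 0.1145] gap 0.0018 topray@z [0.3515 0.2861 0.1189] sideray [0.3527 0.2915 0.12  ] 162 175
squat tri [ 0.4548 -0.1665  0.1   ] gap 0.0026 topray@z [ 0.4532 -0.166   0.1039] sideray [ 0.4551 -0.1609  0.1045] 156 78
tall tri [ 0.3575 -0.3113  0.13  ] gap 0.0022 topray@z [ 0.3564 -0.31    0.1345] sideray [ 0.3581 -0.3045  0.1344] 171 74
jugA tri [0.4554 0.0752 0.1198] gap 0.0024 topray@z [0.4538 0.0748 0.1241] sideray [0.4555 0.0802 0.1247] 183 135
jugB tri [ 0.4723 -0.0496  0.1194] gap 0.0025 topray@z [ 0.4705 -0.0495  0.1242] sideray [ 0.4723 -0.0436  0.1246] 183 113
f_square tri [0.6545 0.3992 0.1122] gap 0.0031 topray@z [0.6518 0.3972 0.1164] sideray [0.6534 0.403  0.1183] 153 187
f_tall tri [0.6921 0.1274 0.1324] gap 0.0027 topray@z [0.6893 0.1266 0.1368] sideray [0.6906 0.1328 0.1381] 151 122
f_leaf tri [ 0.6989 -0.1486  0.1192] gap 0.0027 topray@z [ 0.6966 -0.1484  0.122 ] sideray [ 0.6984 -0.1441  0.1229] 149 74
f_squat tri [ 0.6529 -0.3832  0.1025] gap 0.0029 topray@z [ 0.6501 -0.3815  0.1074] sideray [ 0.6522 -0.3759  0.1074] 147 60
square [608.2 390.9] [181.  95.] 6.6 z 0.0475 774
tall [644.9 125.4] [181.4  92.3] 1.2 z 0.0479 676
leaf [ 652.3 -150.9] [181.4  92.8] 3.3 z 0.0484 706
squat [ 607.4 -370.6] [ 94.3 181.7] 76.4 z 0.0484 805
pot y min 0.5111460877193515 z [0.2041279  0.21614227 0.21772183] x [0.53811266 0.759358  ]
```

```bash
cat > go.py <<'E'
import sys,numpy as np
from scipy.spatial.transform import Rotation as R
from cell import robot
def go(x,y,z,yaw=np.pi/2):
    o=robot.observe();A=R.from_euler("xyz",o["tool_rot"]);B=R.from_euler("xyz",[np.pi,0,yaw])
    w=(A.inv()*B).as_rotvec()/(np.pi/2);t=A.inv().apply(np.array([x,y,z])-o["tool_pos"])/.3
    print("t",round(o["time"],2),"pos",o["tool_pos"].round(4),"rot",o["tool_rot"].round(3),"F",o["contact_force"].round(1),"op",round(o["opening"],4))
    print("w",w.round(4),"t",t.round(4),"rows>=",np.ceil(max(np.linalg.norm(t)*6,np.linalg.norm(w)*90/8.59)))
if __name__=="__main__": go(*[float(a) for a in sys.argv[1:]])
E
python3 go.py .356 -.310 .26
```

```text
t 0.15 pos [ 0.232  -0.4706  0.2262] rot [-3.14  -0.     0.458] F [ 0.9 -0.  -1. ] op 0.0914
w [-6.000e-04 -5.000e-04 -7.086e-01] t [ 0.6076 -0.2978 -0.1122] rows>= 8.0
```

>>> arm_command(motion=[[[0,0,-0.09,0.03,-0.01,-0.112,1],[0,0,-0.18,0.13,-0.06,-0.112,0.4],[0,0,-0.27,0.23,-0.11,-0.112,0.4],[0,0,-0.36,0.33,-0.16,-0.112,0.4],[0,0,-0.45,0.43,-0.21,-0.112,0.4],[0,0,-0.54,0.53,-0.26,-0.112,0.4],[0,0,-0.63,0.6076,-0.2978,-0.112,0.4],[0,0,-0.7086,0.6076,-0.2978,-0.112,0.4]]], grip_force=35)

```text
time: 0.95
tool_pos: [0.3575, -0.3077, 0.2603]
tool_rot: [3.141, -0.001, 1.58]
contact_force: [-0.4, -0.4, -0.7]
opening: 0.0643
```

```bash
python3 - <<'E'
from cell import robot
import cv2,numpy as np
d=robot.read_camera("wrist");np.savez("wr1.npz",**d)
cv2.imwrite("pics/wr1.png",d["image"][:,:,::-1])
E
python3 go.py .356 -.310 .14
```

```text
t 1.0 pos [ 0.3568 -0.3088  0.2603] rot [-3.141 -0.     1.585] F [ 0.2  0.3 -0.2] op 0.0641
w [-0.0001 -0.0002  0.009 ] t [-0.0041 -0.0028  0.4008] rows>= 3.0
```

View pics/wr1.png

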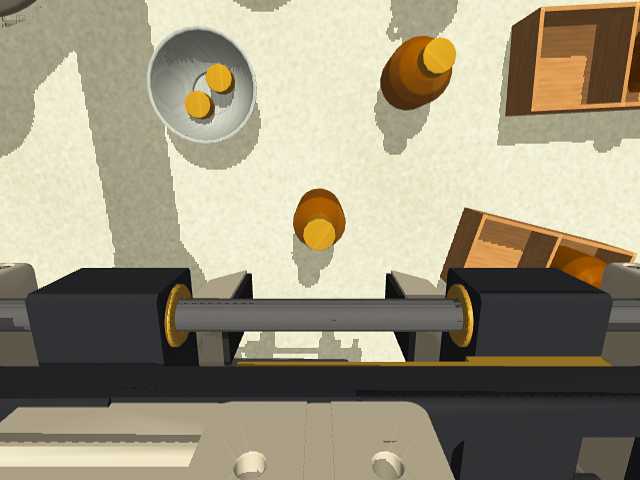

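```bash
python3 - <<'E'
from h import *
d=load("wr1");W=cloud(d)
g,l,m=goldcaps(d)
for c,a in g: 
    u,v=map(int,c.round());k=l[v,u]; z=W[...,2][l==k]
    q=(l==k); top=np.percentile(z,60)
    vv,uu=np.nonzero(q&(abs(W[...,2]-top)<.004))
    print(c,a,top.round(4),len(uu), plane(d,uu.mean(),vv.mean(),top).round(4))
E
python3 go.py .356 -.310 .14
```

```text
[436.   57.5] 1178 0.1063 999 [ 0.4545 -0.1655  0.1063]
[219.8  78.6] 667 0.0272 601 [ 0.2534 -0.1691  0.0272]
[199.  104.7] 640 0.027 567 [ 0.2296 -0.195   0.027 ]
[318.9 232.3] 933 0.1362 821 [ 0.3585 -0.3088  0.1362]
[174.6 315.4] 875 0.2838 714 [ 0.3571 -0.2984  0.2838]
[462.5 315.2] 874 0.2838 714 [ 0.3571 -0.2984  0.2838]
[458.2 362. ] 2227 0.3535 2175 [ 0.3875 -0.286   0.3535]
t 1.0 pos [ 0.3568 -0.3088  0.2603] rot [-3.141 -0.     1.585] F [ 0.2  0.3 -0.2] op 0.0641
w [-0.0001 -0.0002  0.009 ] t [-0.0041 -0.0028  0.4008] rows>= 3.0
```

>>> arm_command(motion=[[[0,0,0,0,0,0.12,0.3],[0,0,0,0,0,0.26,0.3],[0,0,0,0,0,0.4,0.3],[0,0,0,0,0,0.48,0.3],[0,0,0,0,0,0.504,0.3],[0,0,0,0,0,0.504,0.3]]])

```text
time: 1.6
tool_pos: [0.3557, -0.3102, 0.1086]
tool_rot: [-3.14, -0.001, 1.569]
contact_force: [0.1, 0.2, 0.7]
opening: 0.0595
```

>>> arm_command(motion=[[[0,0,0,0,0,0,-0.6],[0,0,0,0,0,0,-0.6],[0,0,0,0,0,0,-0.6],[0,0,0,0,0,0,-0.6],[0,0,0,0,0,0,-0.6],[0,0,0,0,0,0,-0.6]]])

```text
time: 2.2
tool_pos: [0.3565, -0.3106, 0.1096]
tool_rot: [3.141, 0.001, 1.571]
contact_force: [2.1, 0.0, 2.7]
opening: 0.0271
```

```bash
python3 - <<'E'
from cell import robot
import cv2,numpy as np
d=robot.read_camera("side");cv2.imwrite("pics/s1.png",d["image"][:,:,::-1])
E
python3 go.py .601 -.05 .26
```

```text
t 2.25 pos [ 0.3565 -0.3106  0.1097] rot [3.140e+00 1.000e-03 1.571e+00] F [0.8 0.5 5.2] op 0.0275
w [ 0.0007  0.0008 -0.    ] t [ 0.8682  0.8155 -0.5012] rows>= 8.0
```

View pics/s1.png

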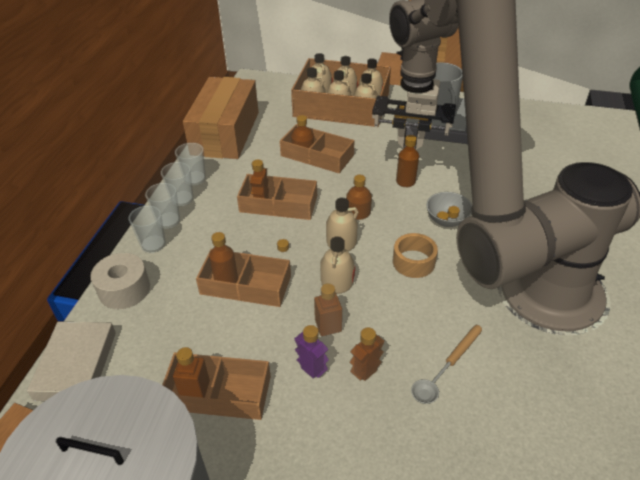

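>>> arm_command(motion=[[[0,0,0,0,0,-0.02,-0.6],[0,0,0,0,0,-0.08,-0.6],[0,0,0,0,0,-0.18,-0.6],[0,0,0,0,0,-0.3,-0.6],[0,0,0,0,0,-0.42,-0.6],[0,0,0,0,0,-0.5,-0.6],[0,0,0,0,0,-0.53,-0.6],[0,0,0,0,0,-0.53,-0.6]]], grip_force=45)

```text
time: 3.05
tool_pos: [0.3561, -0.3103, 0.2685]
tool_rot: [3.141, 0.001, 1.571]
contact_force: [-0.1, 0.1, -3.3]
opening: 0.0269
```

```bash
python3 - <<'E'
from cell import robot
import cv2,numpy as np
d=robot.read_camera("side");cv2.imwrite("pics/s2.png",d["image"][:,:,::-1])
E
python3 go.py .601 .1245 .268
```

```text
t 3.1 pos [ 0.3557 -0.3099  0.2673] rot [-3.141e+00 -1.000e-03  1.571e+00] F [ 0.3  0.4 -2.6] op 0.0267
w [-0.0006 -0.0006  0.    ] t [ 1.4479  0.8176 -0.0018] rows>= 10.0
```

View pics/s2.png

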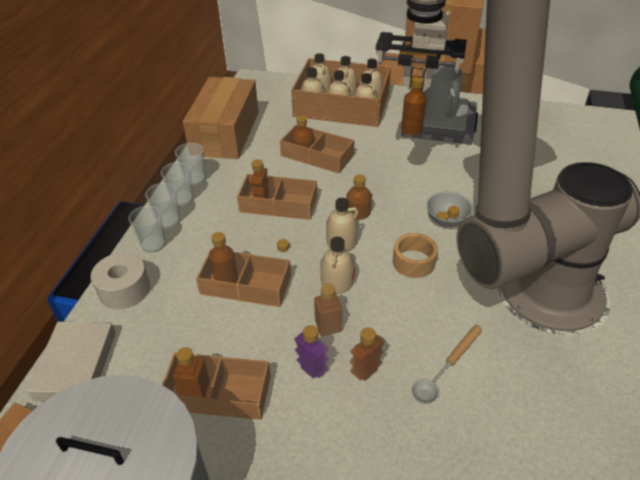

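>>> arm_command(motion=[[[0,0,0,0.04,0.022,0,-0.6],[0,0,0,0.12,0.068,0,-0.6],[0,0,0,0.22,0.124,0,-0.6],[0,0,0,0.33,0.186,0,-0.6],[0,0,0,0.44,0.248,0,-0.6],[0,0,0,0.55,0.31,0,-0.6],[0,0,0,0.66,0.372,0,-0.6],[0,0,0,0.77,0.434,0,-0.6]]])

```text
time: 3.9
tool_pos: [0.4861, -0.0766, 0.2665]
tool_rot: [-3.139, -0.001, 1.571]
contact_force: [0.6, -0.4, -3.4]
opening: 0.0269
```

>>> arm_command(motion=[[[0,0,0,0.11,0.062,0,-0.6],[0,0,0,0.22,0.124,0,-0.6],[0,0,0,0.33,0.186,0,-0.6],[0,0,0,0.44,0.248,0,-0.6],[0,0,0,0.54,0.304,0,-0.6],[0,0,0,0.62,0.35,0,-0.6],[0,0,0,0.67,0.378,0,-0.6],[0,0,0,0.68,0.384,0,-0.6]]])

```text
time: 4.7
tool_pos: [0.6009, 0.1275, 0.2656]
tool_rot: [-3.138, -0.0, 1.574]
contact_force: [-0.6, -0.0, -2.5]
opening: 0.0267
```

>>> arm_command(motion=[[[0,0,0,0,0,0,-0.6],[0,0,0,0,0,0,-0.6],[0,0,0,0,0,0,-0.6]]])

```text
time: 5.0
tool_pos: [0.601, 0.1239, 0.2681]
tool_rot: [-3.141, 0.0, 1.57]
contact_force: [-0.1, -0.2, -1.9]
opening: 0.0272
```

```bash
python3 - <<'E'
from cell import robot
import cv2,numpy as np
a=robot.read_camera("side")["image"];
cv2.imwrite("pics/s3.png",a[:,:,::-1])
E
python3 go.py .601 .1245 .115
```

```text
t 5.05 pos [0.6012 0.1239 0.2682] rot [-3.142  0.     1.57 ] F [ 0.4  0.2 -2.9] op 0.0264
w [-0.      0.0001 -0.0007] t [ 2.000e-03 -5.000e-04  5.108e-01] rows>= 4.0
```

View pics/s3.png

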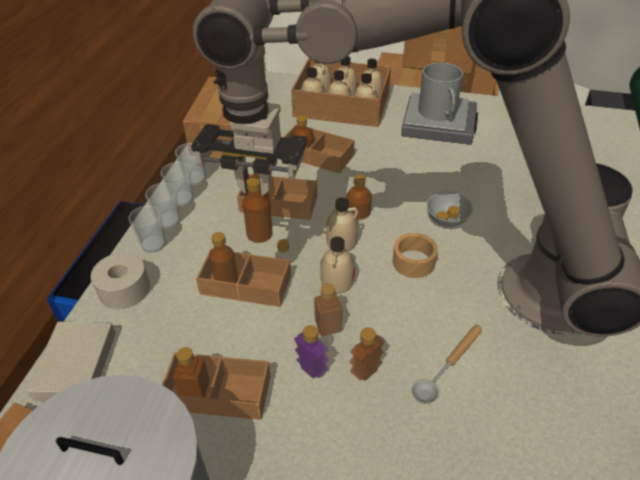

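>>> arm_command(motion=[[[0,0,0,0,0,0.04,-0.6],[0,0,0,0,0,0.14,-0.6],[0,0,0,0,0,0.26,-0.6],[0,0,0,0,0,0.37,-0.6],[0,0,0,0,0,0.45,-0.6],[0,0,0,0,0,0.495,-0.6],[0,0,0,0,0,0.51,-0.6],[0,0,0,0,0,0.514,-0.6]]])

```text
time: 5.85
tool_pos: [0.6017, 0.1246, 0.114]
tool_rot: [3.141, 0.0, 1.571]
contact_force: [0.5, 0.6, -2.2]
opening: 0.0268
```

>>> arm_command(motion=[[[0,0,0,0,0,0.002,-0.6],[0,0,0,0,0,0.004,-0.6],[0,0,0,0,0,0.006,-0.6]]])

```text
time: 6.15
tool_pos: [0.6019, 0.1248, 0.113]
tool_rot: [3.14, -0.0, 1.571]
contact_force: [-0.2, -0.5, -1.4]
opening: 0.0268
```

```bash
python3 - <<'E'
from cell import robot
import cv2,numpy as np
a=robot.read_camera("side")["image"];
cv2.imwrite("pics/s4.png",cv2.resize(a[150:330,150:350],None,fx=3,fy=3)[:,:,::-1])
E
python3 go.py .601 .1245 .115
```

```text
t 6.2 pos [0.6018 0.1248 0.1128] rot [ 3.14  -0.     1.571] F [ 0.7  1.1 -1. ] op 0.0269
w [ 0.0008 -0.      0.0001] t [-0.0011 -0.0026 -0.0075] rows>= 1.0
```

View pics/s4.png

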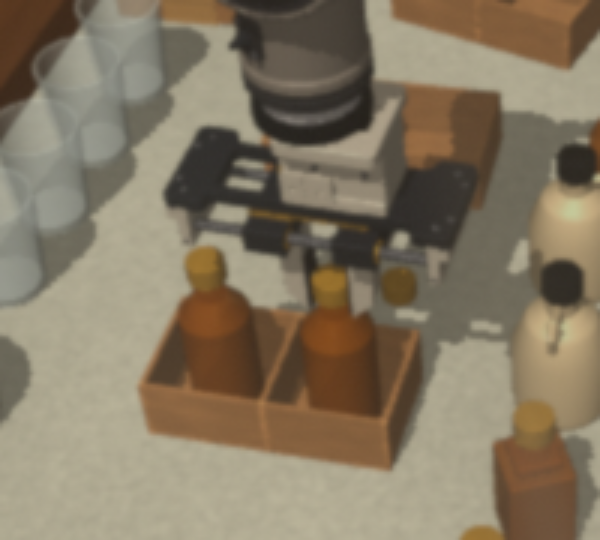

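Bottle hangs in the cell, about a millimetre above the floor. Lower to contact, then release.

>>> arm_command(motion=[[[0,0,0,0,0,0.002,-0.6],[0,0,0,0,0,0.004,-0.6],[0,0,0,0,0,0.004,-0.6]]])

```text
time: 6.5
tool_pos: [0.6024, 0.1249, 0.1126]
tool_rot: [3.139, -0.0, 1.571]
contact_force: [-0.8, 0.2, 6.2]
opening: 0.027
```

>>> arm_command(motion=[[[0,0,0,0,0,0,-0.2],[0,0,0,0,0,0,-0.1],[0,0,0,0,0,0,0],[0,0,0,0,0,0,0]]])

```text
time: 6.9
tool_pos: [0.6013, 0.1248, 0.1107]
tool_rot: [-3.141, 0.0, 1.571]
contact_force: [-0.2, -0.4, -0.5]
opening: 0.0457
```

>>> arm_command(motion=[[[0,0,0,0,0,-0.05,0],[0,0,0,0,0,-0.15,0],[0,0,0,0,0,-0.3,0],[0,0,0,0,0,-0.46,0],[0,0,0,0,0,-0.51,0]]])

```text
time: 7.4
tool_pos: [0.6032, 0.125, 0.2697]
tool_rot: [3.133, -0.001, 1.571]
contact_force: [1.2, -0.2, 0.9]
opening: 0.0458
```

```bash
python3 - <<'E'
from cell import robot
import cv2,numpy as np
from h import *
from meas import capface
d=robot.read_camera("wrist");np.savez("wr2.npz",**d)
cv2.imwrite("pics/wr2.png",d["image"][:,:,::-1])
W=cloud(d)
g,l,m=goldcaps(d)
for c,a in g: 
    u,v=map(int,c.round());k=l[v,u]; z=W[...,2][l==k]
    top=np.percentile(z,60)
    vv,uu=np.nonzero((l==k)&(abs(W[...,2]-top)<.004))
    print(c,a,top.round(4),len(uu), plane(d,uu.mean(),vv.mean(),top).round(4))
E
python3 go.py .4538 -.166 .235
```

```text
[130.3   9.6] 801 0.1206 551 [0.4551 0.2984 0.1206]
[13.5 28.8] 1011 0.1196 581 [0.361  0.2857 0.1196]
[139.8 143.5] 1062 0.116 848 [0.4486 0.197  0.116 ]
[174.5 138.8] 77 0.289 624 [0.6033 0.1346 0.289 ]
[418.4 224.8] 990 0.1393 819 [0.6913 0.1289 0.1393]
[317. 228.] 909 0.1392 805 [0.6037 0.1264 0.1392]
[ 66.9 291. ] 251 0.0348 47 [0.3012 0.0263 0.0348]
[213.3 315.5] 691 0.3556 516 [0.5781 0.1525 0.3556]
[423.7 315.4] 692 0.3561 512 [0.6273 0.1526 0.3561]
[314.2 295.7] 91 0.0143 42 [0.6008 0.0115 0.0143]
[ 63.5 348.8] 847 0.0344 149 [ 0.2834 -0.0527  0.0344]
[412.5 362. ] 2253 0.3631 2177 [0.6234 0.1464 0.3631]
t 7.45 pos [0.6033 0.125  0.2701] rot [ 3.132e+00 -1.000e-03  1.571e+00] F [-0.3 -0.9  1. ] op 0.046
w [ 0.0062 -0.0005  0.0001] t [-0.9699 -0.4997  0.1115] rows>= 7.0
```

View pics/wr2.png

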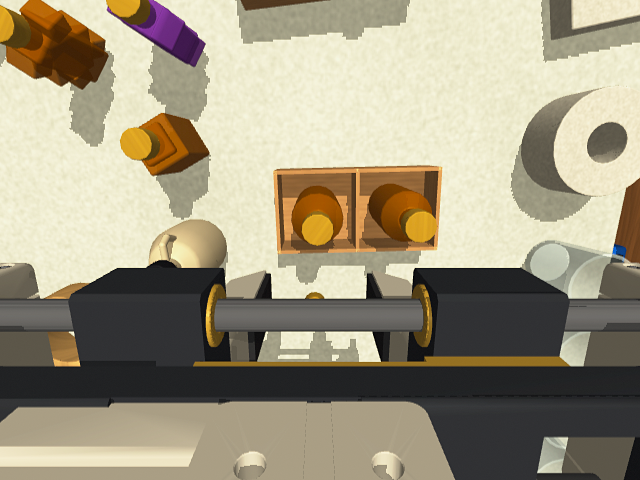

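>>> arm_command(motion=[[[0,0,0,-0.12,-0.062,0,0],[0,0,0,-0.26,-0.134,0,0.2],[0,0,0,-0.4,-0.206,0,0.2],[0,0,0,-0.54,-0.278,0,0.2],[0,0,0,-0.68,-0.35,0,0.2],[0,0,0,-0.82,-0.422,0.05,0.2],[0,0,0,-0.93,-0.48,0.1,0.2],[0,0,0,-0.97,-0.4997,0.18,0.2]]])

```text
time: 8.25
tool_pos: [0.4501, -0.169, 0.2093]
tool_rot: [3.141, 0.001, 1.568]
contact_force: [0.2, 0.4, -0.1]
opening: 0.0551
```

>>> arm_command(motion=[[[0,0,0,0,0,0,0.2],[0,0,0,0,0,0,0.2]]])

```text
time: 8.45
tool_pos: [0.4514, -0.1658, 0.2095]
tool_rot: [-3.14, -0.001, 1.57]
contact_force: [0.6, 0.3, 0.6]
opening: 0.0552
```

```bash
python3 go.py .4543 -.166 .079
```

```text
t 8.45 pos [ 0.4514 -0.1658  0.2095] rot [-3.14e+00 -1.00e-03  1.57e+00] F [0.6 0.3 0.6] op 0.0552
w [-0.0009 -0.0008 -0.0004] t [-0.0011  0.0103  0.4351] rows>= 3.0
```

>>> arm_command(motion=[[[0,0,0,0,0.0095,0.08,0.2],[0,0,0,0,0.0095,0.2,0.2],[0,0,0,0,0.0095,0.33,0.2],[0,0,0,0,0.0095,0.41,0.2],[0,0,0,0,0.0095,0.435,0.2],[0,0,0,0,0.0095,0.435,0.2]]])

```text
time: 9.05
tool_pos: [0.4551, -0.1655, 0.0795]
tool_rot: [-3.141, -0.0, 1.572]
contact_force: [0.8, 0.0, -0.3]
opening: 0.055
```

>>> arm_command(motion=[[[0,0,0,0,0,0,-0.6],[0,0,0,0,0,0,-0.6],[0,0,0,0,0,0,-0.6],[0,0,0,0,0,0,-0.6],[0,0,0,0,0,0,-0.6],[0,0,0,0,0,0,-0.6]]], grip_force=45)

```text
time: 9.65
tool_pos: [0.455, -0.1665, 0.0802]
tool_rot: [3.14, 0.001, 1.571]
contact_force: [0.4, 0.7, 5.4]
opening: 0.0271
```

>>> arm_command(motion=[[[0,0,0,0,0,-0.02,-0.6],[0,0,0,0,0,-0.08,-0.6],[0,0,0,0,0,-0.18,-0.6],[0,0,0,0,0,-0.3,-0.6],[0,0,0,0,0,-0.41,-0.6],[0,0,0,0,0,-0.48,-0.6],[0,0,0,0,0,-0.5,-0.6],[0,0,0,0,0,-0.5,-0.6]]])

```text
time: 10.45
tool_pos: [0.4542, -0.1662, 0.2294]
tool_rot: [3.142, 0.0, 1.571]
contact_force: [-0.1, 0.6, -4.5]
opening: 0.0269
```

```bash
python3 - <<'E'
from cell import robot
import cv2,numpy as np
d=robot.read_camera("side");cv2.imwrite("pics/s5.png",d["image"][:,:,::-1])
E
python3 go.py .5648 -.3603 .23
```

```text
t 10.5 pos [ 0.4538 -0.166   0.2284] rot [-3.140e+00 -1.000e-03  1.571e+00] F [ 0.1  0.2 -4.6] op 0.0271
w [-0.0011 -0.0005 -0.    ] t [-0.6478  0.3701 -0.0065] rows>= 5.0
```

View pics/s5.png

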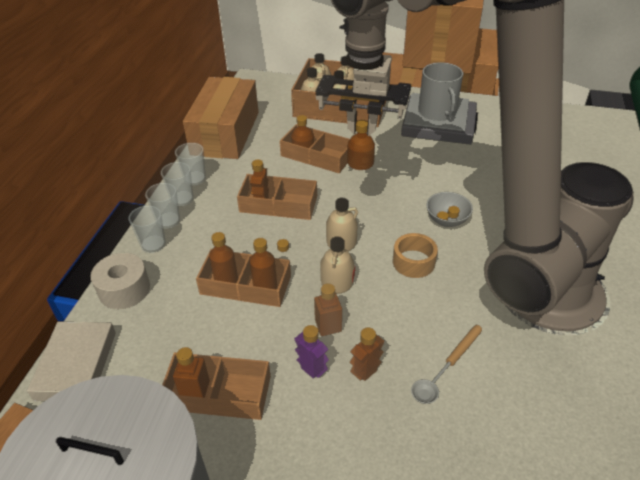

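>>> arm_command(motion=[[[0,0,0,-0.05,0.028,0,-0.6],[0,0,0,-0.15,0.086,0,-0.6],[0,0,0,-0.27,0.154,0,-0.6],[0,0,0,-0.39,0.223,0,-0.6],[0,0,0,-0.51,0.291,0,-0.6],[0,0,0,-0.6,0.343,0,-0.6],[0,0,0,-0.648,0.37,0,-0.6],[0,0,0,-0.648,0.37,0,-0.6]]])

```text
time: 11.3
tool_pos: [0.565, -0.3622, 0.2255]
tool_rot: [-3.138, -0.003, 1.569]
contact_force: [-0.2, 0.1, -4.3]
opening: 0.0271
```

>>> arm_command(motion=[[[0,0,0,0,0,0,-0.6],[0,0,0,0,0,0.02,-0.6],[0,0,0,0,0,0.08,-0.6],[0,0,0,0,0,0.16,-0.6]]])

```text
time: 11.7
tool_pos: [0.5657, -0.3599, 0.182]
tool_rot: [3.14, 0.002, 1.572]
contact_force: [0.6, -1.5, -3.4]
opening: 0.0268
```

```bash
python3 - <<'E'
from cell import robot
import cv2,numpy as np
a=robot.read_camera("side")["image"];
cv2.imwrite("pics/s6.png",cv2.resize(a[50:230,200:440],None,fx=3,fy=3)[:,:,::-1])
E
python3 go.py .5648 -.3603 .082
```

```text
t 11.75 pos [ 0.5638 -0.3584  0.1763] rot [-3.137 -0.004  1.572] F [-1.2  0.5 -7.1] op 0.0267
w [-0.0032 -0.0026  0.0006] t [-0.0077  0.005   0.3143] rows>= 2.0
```

View pics/s6.png

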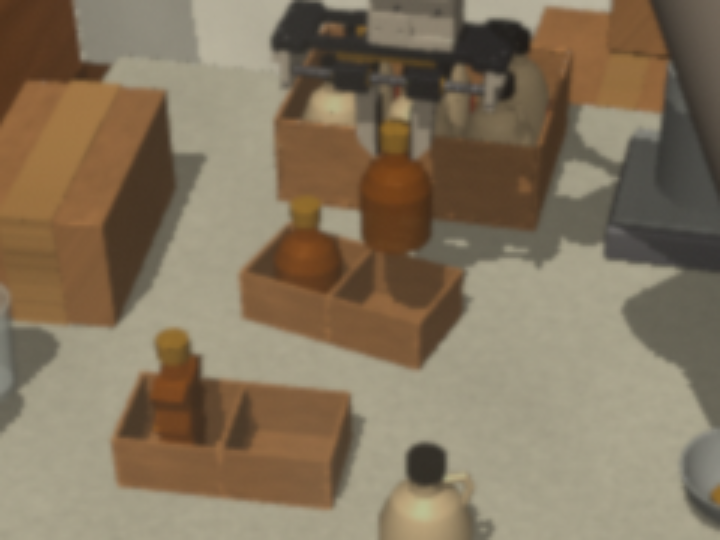

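>>> arm_command(motion=[[[0,0,0,-0.004,0.002,0.04,-0.6],[0,0,0,-0.004,0.002,0.12,-0.6],[0,0,0,-0.004,0.002,0.2,-0.6],[0,0,0,-0.004,0.002,0.26,-0.6],[0,0,0,-0.004,0.002,0.3,-0.6],[0,0,0,-0.004,0.002,0.318,-0.6],[0,0,0,-0.004,0.002,0.324,-0.6],[0,0,0,-0.004,0.002,0.328,-0.6]]])

```text
time: 12.55
tool_pos: [0.5666, -0.3622, 0.084]
tool_rot: [3.14, 0.001, 1.571]
contact_force: [-0.1, -0.2, -4.0]
opening: 0.0271
```

>>> arm_command(motion=[[[0,0,0,0,0,0.001,-0.6],[0,0,0,0,0,0.003,-0.6],[0,0,0,0,0,0.003,-0.6]]])

```text
time: 12.85
tool_pos: [0.5665, -0.3622, 0.0832]
tool_rot: [3.14, 0.001, 1.571]
contact_force: [0.3, 0.2, 0.6]
opening: 0.0268
```

```bash
python3 go.py .5648 -.3603 .082
```

```text
t 12.85 pos [ 0.5665 -0.3622  0.0832] rot [3.140e+00 1.000e-03 1.571e+00] F [0.3 0.2 0.6] op 0.0268
w [0.001  0.0008 0.    ] t [ 0.0063 -0.0057  0.0041] rows>= 1.0
```

Weight is off the wrist: it stands on the floor. A touch lower, then release and rise.

>>> arm_command(motion=[[[0,0,0,0,0,0.002,-0.6],[0,0,0,0,0,0.002,-0.2],[0,0,0,0,0,0.002,-0.1],[0,0,0,0,0,0.002,0],[0,0,0,0,0,0.002,0],[0,0,0,0,0,0.002,0]]])

```text
time: 13.45
tool_pos: [0.566, -0.3619, 0.0814]
tool_rot: [-3.142, -0.0, 1.571]
contact_force: [-0.2, -0.2, 0.8]
opening: 0.0461
```

>>> arm_command(motion=[[[0,0,0,0,0,-0.05,0],[0,0,0,0,0,-0.15,0],[0,0,0,0,0,-0.3,0],[0,0,0,0,0,-0.46,0],[0,0,0,0,0,-0.6,0],[0,0,0,0,0,-0.6,0]]])

```text
time: 14.05
tool_pos: [0.568, -0.3633, 0.2709]
tool_rot: [3.13, 0.009, 1.571]
contact_force: [-0.4, 0.1, 0.1]
opening: 0.0459
```

```bash
cat > look.py <<'E'
import sys
from cell import robot
from h import *
n=sys.argv[1]
d=robot.read_camera("wrist");np.savez(n+".npz",**d)
cv2.imwrite(f"pics/{n}.png",d["image"][:,:,::-1])
W=cloud(d)
g,l,m=goldcaps(d)
for c,a in g: 
    u,v=map(int,c.round());k=l[v,u]
    if k==0: continue
    z=W[...,2][l==k]
    top=np.percentile(z,60)
    vv,uu=np.nonzero((l==k)&(abs(W[...,2]-top)<.004))
    if .09<top<.15: print(c,a,top.round(4),len(uu), plane(d,uu.mean(),vv.mean(),top).round(4))
E
python3 look.py wr3; python3 go.py .3525 .2875 .26
```

```text
[635.3 236. ] 483 0.1132 481 [ 0.8701 -0.3763  0.1132]
[314.9 217.7] 751 0.1093 671 [ 0.5673 -0.3603  0.1093]
[403.6 237.8] 788 0.1093 648 [ 0.6528 -0.3804  0.1093]
t 14.1 pos [ 0.5671 -0.3626  0.2669] rot [3.135 0.006 1.571] F [-0.4 -0.5 -1.2] op 0.0456
w [0.0044 0.0036 0.0001] t [ 2.1672 -0.7152  0.0055] rows>= 14.0
```

View pics/wr3.png

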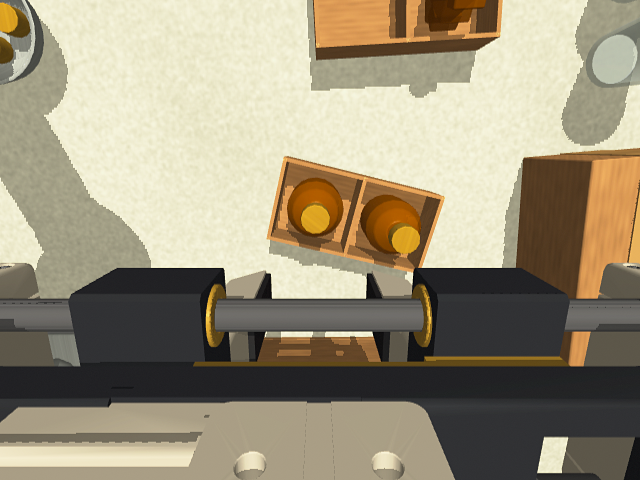

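>>> arm_command(motion=[[[0,0,0,0.1,-0.033,0,0],[0,0,0,0.25,-0.083,0,0.2],[0,0,0,0.4,-0.132,0,0.2],[0,0,0,0.54,-0.178,0,0.2],[0,0,0,0.68,-0.224,0,0.2],[0,0,0,0.82,-0.271,0,0.2],[0,0,0,0.96,-0.317,0,0.2],[0,0,0,1.0,-0.33,0,0.2]]])

```text
time: 14.9
tool_pos: [0.4648, -0.0584, 0.2611]
tool_rot: [-3.139, -0.001, 1.574]
contact_force: [0.5, -0.9, 0.7]
opening: 0.0552
```

>>> arm_command(motion=[[[0,0,0,0.1,-0.033,0,0],[0,0,0,0.25,-0.083,0,0.2],[0,0,0,0.4,-0.132,0,0.2],[0,0,0,0.54,-0.178,0,0.2],[0,0,0,0.68,-0.224,0,0.2],[0,0,0,0.82,-0.271,0,0.2],[0,0,0,0.9,-0.297,0,0.2],[0,0,0,0.96,-0.317,0,0.2]]])

```text
time: 15.7
tool_pos: [0.3711, 0.2274, 0.261]
tool_rot: [-3.141, 0.001, 1.573]
contact_force: [0.2, -1.0, 0.2]
opening: 0.0554
```

>>> arm_command(motion=[[[0,0,0,0.2,-0.068,0,0.2],[0,0,0,0.207,-0.068,0,0.2],[0,0,0,0.207,-0.068,0,0.2],[0,0,0,0.207,-0.068,0,0.2]]])

```text
time: 16.1
tool_pos: [0.3515, 0.2878, 0.2609]
tool_rot: [-3.141, 0.001, 1.572]
contact_force: [0.3, 0.3, -0.4]
opening: 0.055
```

```bash
python3 look.py wr4; python3 go.py .3525 .2875 .094
```

```text
[433.6 206.5] 893 0.1213 777 [0.4529 0.3065 0.1213]
[319.4 225.9] 844 0.1213 751 [0.3529 0.2887 0.1213]
t 16.15 pos [0.3518 0.2874 0.2611] rot [-3.141e+00  1.000e-03  1.570e+00] F [-0.2  0.   0.3] op 0.0552
w [-0.0004  0.0007 -0.0002] t [0.0008 0.0028 0.5569] rows>= 4.0
```

View pics/wr4.png

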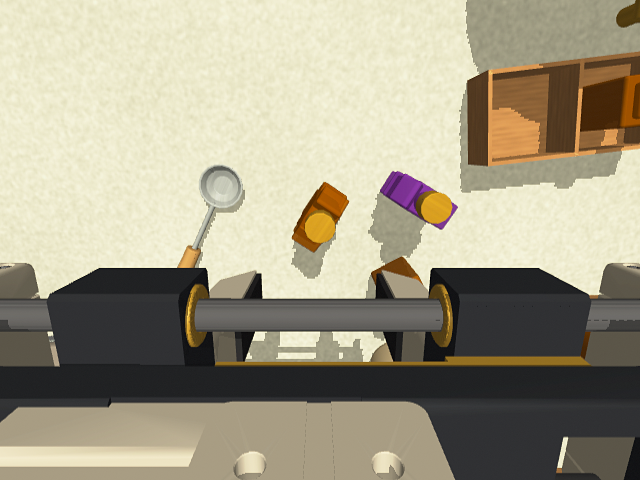

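>>> arm_command(motion=[[[0,0,0,0.001,0.003,0.1,0.2],[0,0,0,0.001,0.003,0.23,0.2],[0,0,0,0.001,0.003,0.36,0.2],[0,0,0,0.001,0.003,0.48,0.2],[0,0,0,0.001,0.003,0.54,0.2],[0,0,0,0.001,0.003,0.558,0.2],[0,0,0,0.001,0.003,0.558,0.2]]])

```text
time: 16.85
tool_pos: [0.3527, 0.2877, 0.0939]
tool_rot: [-3.141, 0.001, 1.569]
contact_force: [0.6, 0.1, -0.0]
opening: 0.0555
```

>>> arm_command(motion=[[[0,0,0,0,0,0,-0.6],[0,0,0,0,0,0,-0.6],[0,0,0,0,0,0,-0.6],[0,0,0,0,0,0,-0.6],[0,0,0,0,0,0,-0.6],[0,0,0,0,0,0,-0.6]]])

```text
time: 17.45
tool_pos: [0.3526, 0.2888, 0.0946]
tool_rot: [3.141, -0.0, 1.571]
contact_force: [-1.0, 0.2, 6.3]
opening: 0.027
```

>>> arm_command(motion=[[[0,0,0,0,0,-0.02,-0.6],[0,0,0,0,0,-0.08,-0.6],[0,0,0,0,0,-0.18,-0.6],[0,0,0,0,0,-0.3,-0.6],[0,0,0,0,0,-0.42,-0.6],[0,0,0,0,0,-0.5,-0.6],[0,0,0,0,0,-0.52,-0.6],[0,0,0,0,0,-0.52,-0.6]]])

```text
time: 18.25
tool_pos: [0.3523, 0.2886, 0.2501]
tool_rot: [3.141, -0.0, 1.571]
contact_force: [-0.2, -0.1, -2.9]
opening: 0.027
```

```bash
python3 look.py wr5; python3 - <<'E'
from cell import robot
import cv2,numpy as np
d=robot.read_camera("side");cv2.imwrite("pics/s7.png",d["image"][:,:,::-1])
E
python3 go.py .6084 -.1534 .25 2.15
```

```text
[436.3 209.6] 961 0.1214 839 [0.4527 0.3064 0.1214]
t 18.35 pos [0.3516 0.2881 0.2485] rot [-3.139e+00  2.000e-03  1.571e+00] F [-0.3 -0.  -2.2] op 0.0273
w [-0.0019  0.0005 -0.3687] t [-1.4718  0.8558 -0.0048] rows>= 11.0
```

View pics/wr5.png

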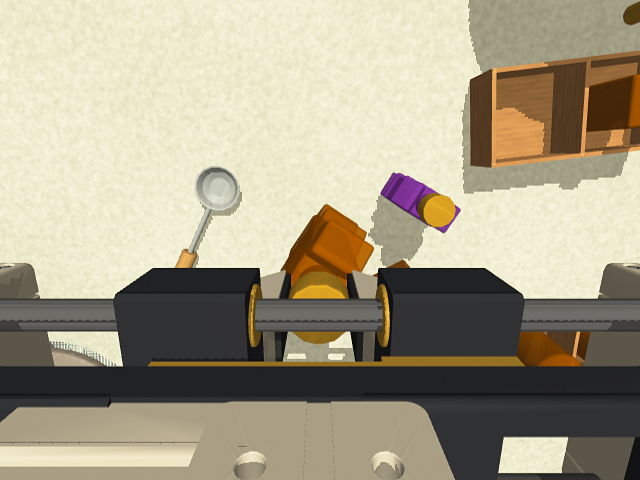

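View pics/s7.png

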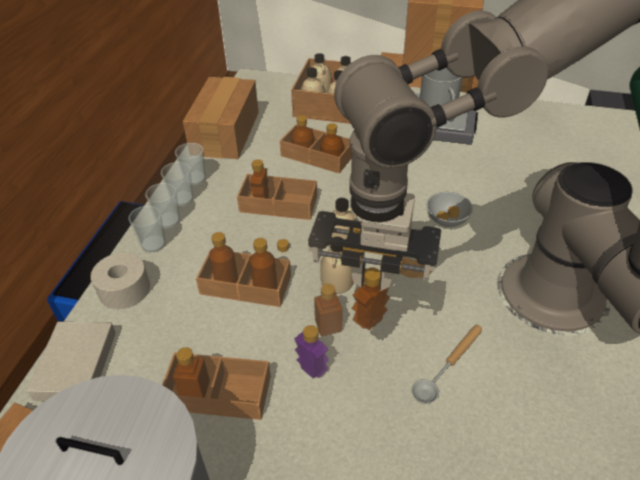

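>>> arm_command(motion=[[[0,0,0,-0.04,0.023,0,-0.6],[0,0,0,-0.12,0.07,0,-0.6],[0,0,0,-0.22,0.128,0,-0.6],[0,0,0,-0.33,0.192,0,-0.6],[0,0,0,-0.44,0.256,0,-0.6],[0,0,0,-0.55,0.32,0,-0.6],[0,0,0,-0.66,0.384,0,-0.6],[0,0,0,-0.77,0.448,0,-0.6]]])

```text
time: 19.15
tool_pos: [0.4866, 0.0561, 0.2482]
tool_rot: [-3.138, -0.0, 1.571]
contact_force: [-0.1, 0.7, -2.2]
opening: 0.027
```

>>> arm_command(motion=[[[0,0,-0.04,-0.11,0.064,0,-0.6],[0,0,-0.09,-0.22,0.128,0,-0.6],[0,0,-0.15,-0.33,0.192,0,-0.6],[0,0,-0.21,-0.44,0.256,0,-0.6],[0,0,-0.27,-0.54,0.314,0,-0.6],[0,0,-0.32,-0.63,0.366,0,-0.6],[0,0,-0.35,-0.69,0.401,0,-0.6],[0,0,-0.36,-0.702,0.408,0,-0.6]]])

```text
time: 19.95
tool_pos: [0.6092, -0.1551, 0.247]
tool_rot: [-3.139, -0.003, 2.135]
contact_force: [-0.3, -0.3, -2.4]
opening: 0.0268
```

>>> arm_command(motion=[[[0,0,0,0,0,0,-0.6],[0,0,0,0,0,0.02,-0.6],[0,0,0,0,0,0.08,-0.6],[0,0,0,0,0,0.15,-0.6],[0,0,0,0,0,0.15,-0.6]]])

```text
time: 20.45
tool_pos: [0.6071, -0.1511, 0.2018]
tool_rot: [-3.138, -0.006, 2.137]
contact_force: [-0.6, -0.1, -1.9]
opening: 0.0269
```

```bash
python3 look.py wr6;python3 - <<'E'
from cell import robot
import cv2,numpy as np
a=robot.read_camera("side")["image"];
cv2.imwrite("pics/s8.png",cv2.resize(a[80:260,190:430],None,fx=3,fy=3)[:,:,::-1])
E
python3 go.py .6084 -.1534 .097 2.1363
```

```text
t 20.55 pos [ 0.6089 -0.1521  0.2052] rot [-3.141e+00 -1.000e-03  2.137e+00] F [-0.4 -0.4 -1. ] op 0.0273
w [-0.0003 -0.0004  0.0005] t [-0.003  -0.0036  0.3607] rows>= 3.0
```

View pics/s8.png

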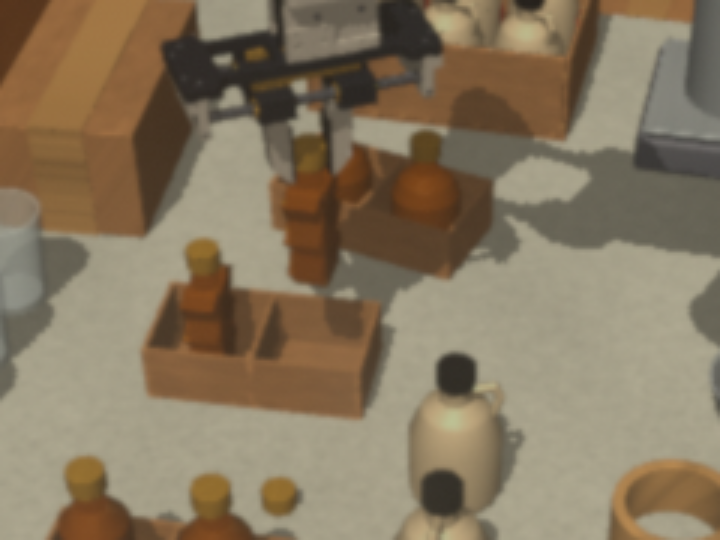

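View pics/wr6.png

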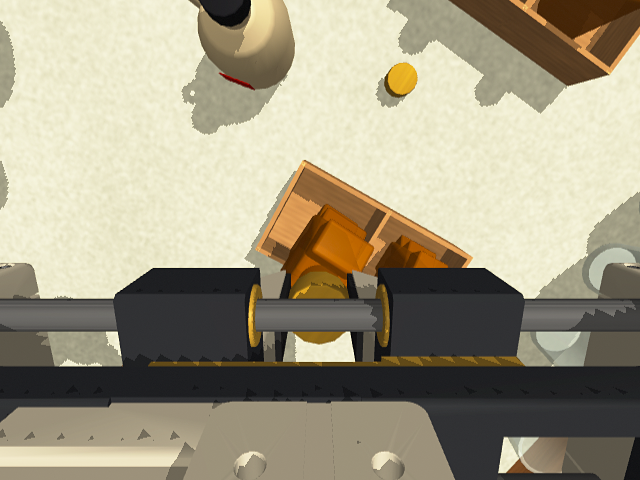

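>>> arm_command(motion=[[[0,0,0,-0.003,-0.003,0.04,-0.6],[0,0,0,-0.003,-0.003,0.12,-0.6],[0,0,0,-0.003,-0.003,0.2,-0.6],[0,0,0,-0.003,-0.003,0.28,-0.6],[0,0,0,-0.003,-0.003,0.33,-0.6],[0,0,0,-0.003,-0.003,0.346,-0.6],[0,0,0,-0.003,-0.003,0.353,-0.6],[0,0,0,-0.003,-0.003,0.356,-0.6]]])

```text
time: 21.35
tool_pos: [0.6095, -0.1545, 0.0992]
tool_rot: [3.141, 0.002, 2.136]
contact_force: [0.1, -0.0, -1.0]
opening: 0.0271
```

>>> arm_command(motion=[[[0,0,0,0,0,0.002,-0.6],[0,0,0,0,0,0.004,-0.6],[0,0,0,0,0,0.004,-0.6]]])

```text
time: 21.65
tool_pos: [0.6093, -0.1544, 0.0978]
tool_rot: [3.141, 0.001, 2.136]
contact_force: [-0.8, 0.3, 0.4]
opening: 0.027
```

```bash
python3 go.py .6084 -.1534 .097 2.1363
```

```text
t 21.65 pos [ 0.6093 -0.1544  0.0978] rot [3.141e+00 1.000e-03 2.136e+00] F [-0.8  0.3  0.4] op 0.027
w [0.0004 0.0007 0.    ] t [ 0.0044 -0.0007  0.0026] rows>= 1.0
```

>>> arm_command(motion=[[[0,0,0,0,0,0.003,-0.6],[0,0,0,0,0,0.003,-0.2],[0,0,0,0,0,0.003,-0.1],[0,0,0,0,0,0.003,0],[0,0,0,0,0,0.003,0],[0,0,0,0,0,0.003,0]]])

```text
time: 22.25
tool_pos: [0.6089, -0.1543, 0.0961]
tool_rot: [-3.141, -0.0, 2.136]
contact_force: [-0.3, 0.7, -0.1]
opening: 0.0459
```

>>> arm_command(motion=[[[0,0,0,0,0,-0.05,0],[0,0,0,0,0,-0.15,0],[0,0,0,0,0,-0.3,0],[0,0,0,0,0,-0.44,0],[0,0,0,0,0,-0.53,0],[0,0,0,0,0,-0.53,0]]])

```text
time: 22.85
tool_pos: [0.6107, -0.1549, 0.2603]
tool_rot: [3.136, 0.007, 2.136]
contact_force: [0.5, 0.0, -0.7]
opening: 0.0457
```

```bash
python3 look.py wr7; python3 go.py .447 .1955 .255
```

```text
[316.2 225.9] 877 0.1244 775 [ 0.6095 -0.1548  0.1244]
[402.3 266. ] 635 0.1242 469 [ 0.6958 -0.1445  0.1242]
t 22.9 pos [ 0.6097 -0.1545  0.2573] rot [3.139 0.004 2.136] F [-0.8  0.1 -1.2] op 0.0455
w [0.0023 0.0018 0.3601] t [1.2757 0.1675 0.0035] rows>= 8.0
```

View pics/wr7.png

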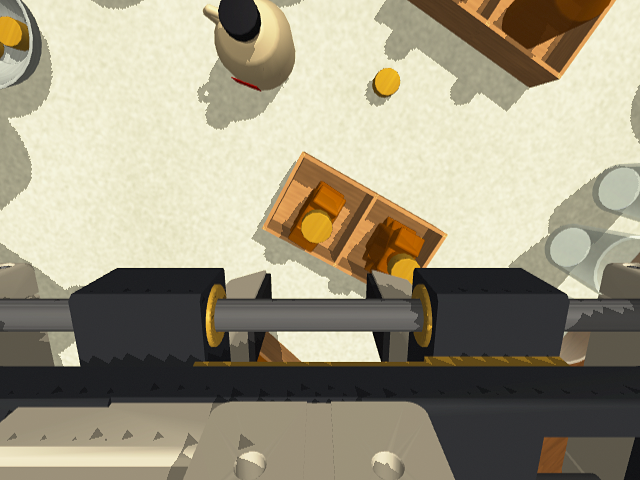

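>>> arm_command(motion=[[[0,0,0.04,0.08,0.011,0,0],[0,0,0.1,0.2,0.026,0,0.2],[0,0,0.16,0.32,0.042,0,0.2],[0,0,0.22,0.45,0.059,0,0.2],[0,0,0.28,0.58,0.076,0,0.2],[0,0,0.34,0.71,0.093,0,0.2],[0,0,0.36,0.84,0.11,0,0.2],[0,0,0.36,0.95,0.125,0,0.2]]])

```text
time: 23.7
tool_pos: [0.4859, 0.108, 0.2534]
tool_rot: [-3.138, 0.0, 1.57]
contact_force: [1.1, 0.3, 0.5]
opening: 0.0553
```

```bash
python3 go.py .447 .1955 .255
```

```text
t 23.7 pos [0.4859 0.108  0.2534] rot [-3.138  0.     1.57 ] F [1.1 0.3 0.5] op 0.0553
w [-0.0021  0.     -0.0003] t [ 0.2915 -0.13   -0.0048] rows>= 2.0
```

>>> arm_command(motion=[[[0,0,0,0.14,-0.06,0,0.2],[0,0,0,0.26,-0.11,0,0.2],[0,0,0,0.29,-0.128,0,0.2],[0,0,0,0.29,-0.128,0,0.2],[0,0,0,0.29,-0.128,0,0.2]]])

```text
time: 24.2
tool_pos: [0.4495, 0.1927, 0.2544]
tool_rot: [-3.14, 0.001, 1.571]
contact_force: [0.0, -0.5, -1.0]
opening: 0.0549
```

```bash
python3 look.py wr8; python3 go.py .447 .1955 .089
```

```text
[323.2  89. ] 1053 0.1214 1030 [0.4536 0.3053 0.1214]
[315.4 222. ] 858 0.1163 769 [0.4474 0.1977 0.1163]
[591.3 291.7] 146 0.1326 65 [0.6864 0.1406 0.1326]
t 24.25 pos [0.4498 0.1924 0.2545] rot [-3.141e+00  1.000e-03  1.570e+00] F [-0.2  0.2  0.3] op 0.0551
w [-0.0006  0.0005 -0.0006] t [ 0.0109 -0.0089  0.5518] rows>= 4.0
```

View pics/wr8.png

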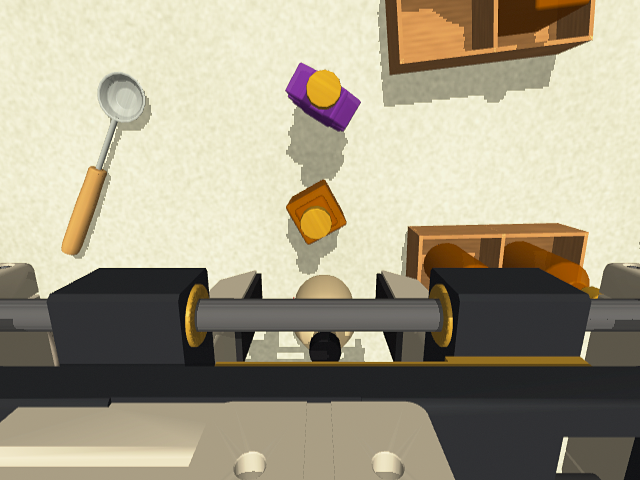

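>>> arm_command(motion=[[[0,0,0,0.011,-0.009,0.1,0.2],[0,0,0,0.011,-0.009,0.23,0.2],[0,0,0,0.011,-0.009,0.36,0.2],[0,0,0,0.011,-0.009,0.48,0.2],[0,0,0,0.011,-0.009,0.54,0.2],[0,0,0,0.011,-0.009,0.552,0.2],[0,0,0,0.011,-0.009,0.552,0.2]]])

```text
time: 24.95
tool_pos: [0.4473, 0.1958, 0.0894]
tool_rot: [-3.141, 0.0, 1.569]
contact_force: [0.0, -1.0, 1.3]
opening: 0.055
```

>>> arm_command(motion=[[[0,0,0,0,0,0,-0.6],[0,0,0,0,0,0,-0.6],[0,0,0,0,0,0,-0.6],[0,0,0,0,0,0,-0.6],[0,0,0,0,0,0,-0.6],[0,0,0,0,0,0,-0.6]]])

```text
time: 25.55
tool_pos: [0.447, 0.1969, 0.0902]
tool_rot: [3.141, -0.0, 1.571]
contact_force: [-2.0, -0.6, 7.1]
opening: 0.0269
```

>>> arm_command(motion=[[[0,0,0,0,0,-0.02,-0.6],[0,0,0,0,0,-0.08,-0.6],[0,0,0,0,0,-0.18,-0.6],[0,0,0,0,0,-0.3,-0.6],[0,0,0,0,0,-0.42,-0.6],[0,0,0,0,0,-0.5,-0.6],[0,0,0,0,0,-0.52,-0.6],[0,0,0,0,0,-0.52,-0.6]]])

```text
time: 26.35
tool_pos: [0.4467, 0.1967, 0.2456]
tool_rot: [3.141, -0.0, 1.571]
contact_force: [-1.0, 0.6, -3.1]
opening: 0.0269
```

```bash
python3 - <<'E'
from cell import robot
import cv2,numpy as np
d=robot.read_camera("side");cv2.imwrite("pics/s9.png",d["image"][:,:,::-1])
E
python3 go.py .5648 .3862 .245 1.1
```

```text
t 26.4 pos [0.4461 0.1966 0.2445] rot [-3.140e+00  1.000e-03  1.571e+00] F [-0.6 -0.7 -2.9] op 0.0269
w [-0.001   0.0006  0.2998] t [ 0.6321  0.3956 -0.0029] rows>= 5.0
```

View pics/s9.png

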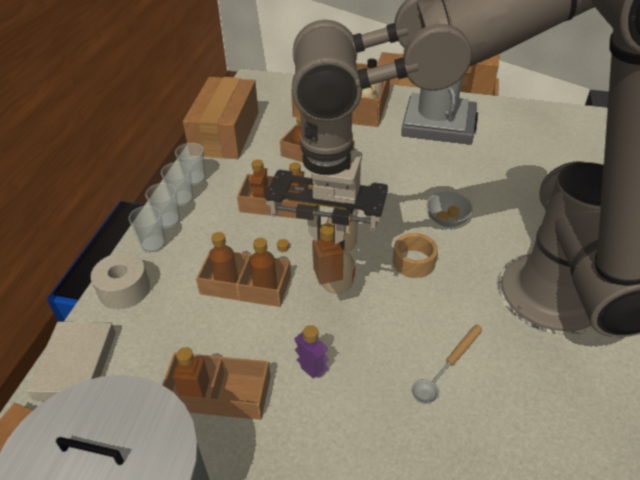

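>>> arm_command(motion=[[[0,0,0.02,0.04,0.025,0,-0.6],[0,0,0.07,0.13,0.081,0,-0.6],[0,0,0.13,0.24,0.15,0,-0.6],[0,0,0.19,0.36,0.225,0,-0.6],[0,0,0.24,0.48,0.3,0,-0.6],[0,0,0.28,0.57,0.357,0,-0.6],[0,0,0.3,0.62,0.388,0,-0.6],[0,0,0.3,0.632,0.395,0,-0.6]]])

```text
time: 27.2
tool_pos: [0.565, 0.3875, 0.2414]
tool_rot: [-3.138, 0.004, 1.101]
contact_force: [-0.4, -0.0, -4.3]
opening: 0.0271
```

>>> arm_command(motion=[[[0,0,0,0,0,0,-0.6],[0,0,0,0,0,0.02,-0.6],[0,0,0,0,0,0.08,-0.6],[0,0,0,0,0,0.15,-0.6],[0,0,0,0,0,0.15,-0.6]]])

```text
time: 27.7
tool_pos: [0.5634, 0.3844, 0.1971]
tool_rot: [-3.138, 0.006, 1.099]
contact_force: [-0.6, 0.3, -3.4]
opening: 0.0271
```

```bash
python3 look.py wr9;python3 - <<'E'
from cell import robot
import cv2,numpy as np
a=robot.read_camera("side")["image"];
cv2.imwrite("pics/s10.png",cv2.resize(a[240:440,100:340],None,fx=3,fy=3)[:,:,::-1])
E
python3 go.py .5648 .3862 .092 1.1
```

```text
[426.7 166.3] 1597 0.1193 1392 [0.6539 0.4004 0.1193]
t 27.8 pos [0.565  0.3856 0.2008] rot [-3.141e+00  1.000e-03  1.099e+00] F [ 0.2 -0.3 -1.1] op 0.0271
w [-0.0002  0.0005 -0.0005] t [ 0.0018 -0.0015  0.3627] rows>= 3.0
```

View pics/s10.png

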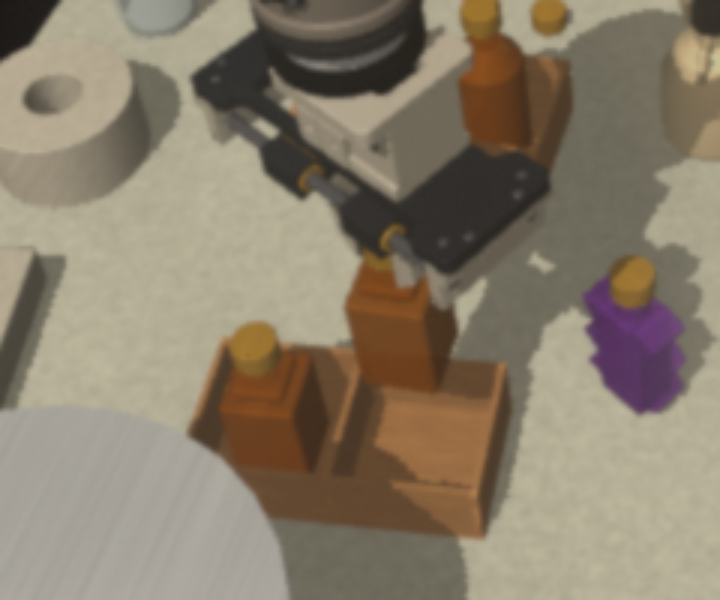

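View pics/wr9.png

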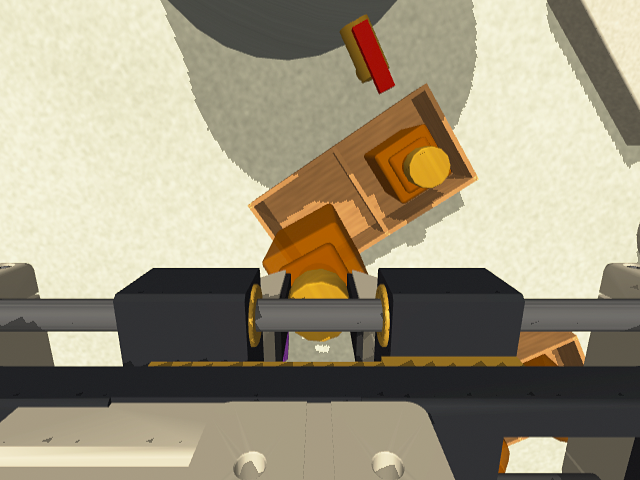

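>>> arm_command(motion=[[[0,0,0,0,0,0.04,-0.6],[0,0,0,0,0,0.12,-0.6],[0,0,0,0,0,0.2,-0.6],[0,0,0,0,0,0.28,-0.6],[0,0,0,0,0,0.33,-0.6],[0,0,0,0,0,0.346,-0.6],[0,0,0,0,0,0.353,-0.6],[0,0,0,0,0,0.357,-0.6]]])

```text
time: 28.6
tool_pos: [0.5659, 0.3866, 0.0945]
tool_rot: [3.14, -0.002, 1.1]
contact_force: [0.1, 0.2, -2.4]
opening: 0.0271
```

>>> arm_command(motion=[[[0,0,0,0,0,0.002,-0.6],[0,0,0,0,0,0.004,-0.6],[0,0,0,0,0,0.004,-0.6]]])

```text
time: 28.9
tool_pos: [0.5657, 0.3867, 0.0933]
tool_rot: [3.141, -0.002, 1.1]
contact_force: [0.2, -0.1, -0.8]
opening: 0.0269
```

```bash
python3 go.py .5648 .3862 .092 1.1
```

```text
t 28.9 pos [0.5657 0.3867 0.0933] rot [ 3.141e+00 -2.000e-03  1.100e+00] F [ 0.2 -0.1 -0.8] op 0.0269
w [ 0.0007 -0.001  -0.0002] t [-0.0027 -0.0021  0.0043] rows>= 1.0
```

>>> arm_command(motion=[[[0,0,0,0,0,0.003,-0.6],[0,0,0,0,0,0.004,-0.6],[0,0,0,0,0,0.004,-0.2],[0,0,0,0,0,0.004,-0.1],[0,0,0,0,0,0.004,0],[0,0,0,0,0,0.004,0],[0,0,0,0,0,0.004,0]]])

```text
time: 29.6
tool_pos: [0.5652, 0.3863, 0.0909]
tool_rot: [-3.141, 0.0, 1.1]
contact_force: [-0.1, 0.1, 1.1]
opening: 0.0458
```

>>> arm_command(motion=[[[0,0,0,0,0,-0.05,0],[0,0,0,0,0,-0.15,0],[0,0,0,0,0,-0.3,0],[0,0,0,0,0,-0.44,0],[0,0,0,0,0,-0.55,0],[0,0,0,0,0,-0.55,0]]])

```text
time: 30.2
tool_pos: [0.5671, 0.3874, 0.2641]
tool_rot: [3.134, -0.01, 1.1]
contact_force: [1.6, -0.2, -0.0]
opening: 0.0461
```

```bash
python3 look.py wr10; python3 go.py .38 .12 .26 1.1
```

```text
[398.6 170.7] 938 0.1193 823 [0.654  0.4002 0.1193]
[316.  228.3] 821 0.1193 729 [0.5666 0.3874 0.1193]
t 30.25 pos [0.5662 0.3869 0.2606] rot [ 3.137 -0.006  1.1  ] F [-0.7  0.6 -0.2] op 0.0459
w [ 0.0027 -0.0038 -0.0002] t [-1.0745 -0.1493 -0.0053] rows>= 7.0
```

View pics/wr10.png

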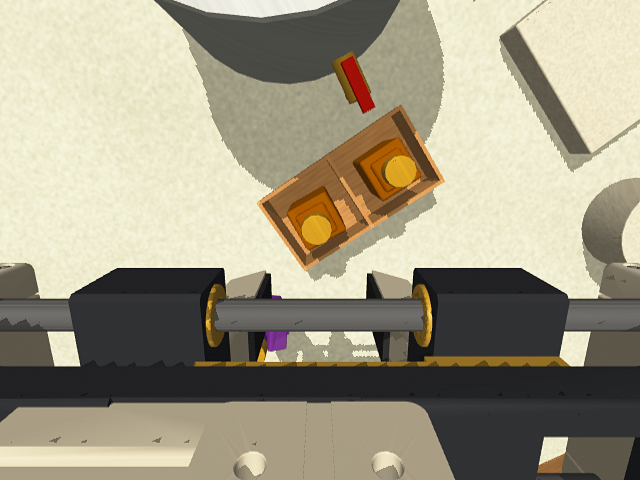

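Move the arm back for an overall check from above.

>>> arm_command(motion=[[[0,0,0,-0.08,-0.01,0,0],[0,0,0,-0.2,-0.03,0,0],[0,0,0,-0.34,-0.05,0,0],[0,0,0,-0.48,-0.07,0,0],[0,0,0,-0.62,-0.09,0,0],[0,0,0,-0.72,-0.1,0,0],[0,0,0,-0.76,-0.11,0,0],[0,0,0,-0.76,-0.11,0,0]]])

```text
time: 31.05
tool_pos: [0.4316, 0.1975, 0.2561]
tool_rot: [-3.141, 0.0, 1.098]
contact_force: [0.4, 0.4, -0.4]
opening: 0.0457
```

>>> arm_command(motion=[[[0,0,0,0,0,0,0],[0,0,0,0,0,0,0],[0,0,0,0,0,0,0]]])

```text
time: 31.35
tool_pos: [0.4328, 0.1989, 0.2557]
tool_rot: [-3.141, 0.0, 1.101]
contact_force: [-0.4, -0.5, -0.4]
opening: 0.0457
```

```bash
python3 - <<'E'
from cell import robot
from h import *
from meas import capface
for n in("top","side"):
    d=robot.read_camera(n);np.savez(n+"9.npz",**d);cv2.imwrite(f"pics/{n}9.png",d["image"][:,:,::-1])
    W=cloud(d)
    C={"square":(.5645,.3858,.118),"tall":(.6009,.1245,.138),"leaf":(.6084,-.1534,.123),"squat":(.5646,-.3603,.108),"jugA":(.4538,.0748,.1245),"jugB":(.4705,-.0495,.1245)}
    for k,(x,y,z) in C.items():
        try:
            c,t,m,_=capface(d,W,proj(d,np.array([x,y,z])),z,13)
            p=plane(d,*c,t);print(n,k,p.round(4),"off mm",((p[:2]-[x,y])*1000).round(1),m)
        except Exception as e: print(n,k,"hidden",e)
o=robot.observe();print(o["time"],o["contact_force"].round(1),o["tool_pos"])
E
```

```text
top square [0.5661 0.3848 0.1168] off mm [ 1.6 -1. ] 134
top tall [0.6011 0.1243 0.1365] off mm [ 0.2 -0.2] 159
top leaf [ 0.6071 -0.1562  0.1224] off mm [-1.3 -2.8] 151
top squat [ 0.5641 -0.3612  0.1074] off mm [-0.5 -0.9] 155
top jugA [0.4537 0.0746 0.1242] off mm [-0.1 -0.2] 185
top jugB [ 0.4707 -0.0498  0.1242] off mm [ 0.2 -0.3] 178
side square [0.566  0.3902 0.118 ] off mm [1.5 4.4] 188
side tall [0.6028 0.1301 0.1377] off mm [1.9 5.6] 122
side leaf [ 0.6185 -0.1583  0.1236] off mm [10.1 -4.9] 10
side squat hidden index -1 is out of bounds for axis 0 with size 0
side jugA [0.457  0.0801 0.1246] off mm [3.2 5.3] 119
side jugB [ 0.4806 -0.0307  0.1173] off mm [10.1 18.8] 4
31.45 [ 0.8 -0.4  0. ] [0.43260329 0.1987042  0.25571452]
```

View pics/top9.png

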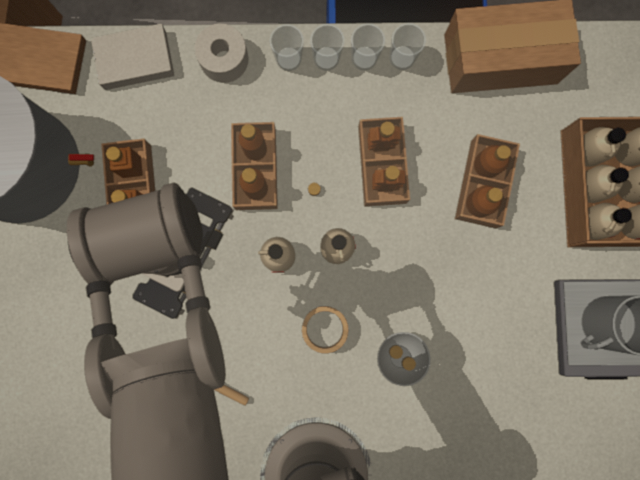

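View pics/side9.png

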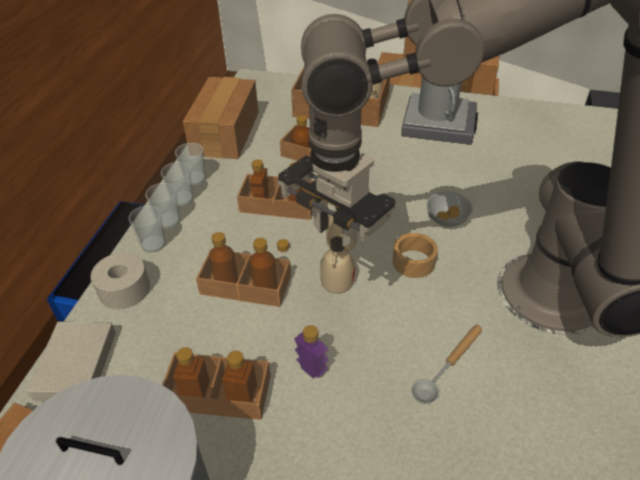

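The top view shows all four bottles upright in their cells, at (115,195), (255,182), (389,178) and (488,200). The jugs have not moved. In the side view, the arm hides the leaf, squat and jug_b. Handing in.

```bash
python3 -c "
from cell import robot
print(robot.hand_in())"
```

```text
the job is handed in; nothing more can be done
None
```

All four bottles are standing in the free cells of their own cartons, and I handed the job in after about 31.5 s of the 112 s. I gripped each bottle by its cap from above and let go once it stood on the cell floor. The leaf and square bottles were turned to line up with their cartons.

**Last checks:**
- **Bottles:** the top view puts each cap within about 3 mm of its cell centre: 1.9 mm for square, 0.3 mm for tall, 3.1 mm for leaf and 1.0 mm for squat. In the wrist views taken after each release, each cap was level with its fixed twin to within 0.2 mm, so all four stand upright on the floor.
- **Jugs:** the top view shows both moved by less than 0.5 mm. The purple bottle was not touched.
- **Gripper:** it was clear of everything at hand-in, with wrist force at noise level.

**Where checks disagreed or failed:**
- **Side camera offset:** it read positions about 5 mm further toward +y than the top camera, both at the start and at the end. I think this is because its cap mask also takes in part of the cap's side. I relied on the top and wrist views.
- **Side view blocked:** at the end the arm hid squat completely, and leaf and jug_b almost completely. Their side readings (leaf 10 pixels, jug_b 4 pixels) mean nothing, so those three were only confirmed from the top view, and leaf and squat also from the wrist.

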